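# Pour the walnuts into the pot

### The arm

A 6-joint arm with a two-finger parallel gripper is mounted at the origin on the work surface. World frame = base frame: x ahead of the robot, y to its left, z up, the work surface at z = 0. Lengths are in m, angles in degrees, forces in N, time in s.
With the tool pointing down it reaches from about 0.275 to 1 m from the base axis. Payload 8.4 kg.
Tool frame: the origin (TCP) lies midway between the tips of the shut fingers; the grasp point (between the pads) lies 19 mm behind it; z points along the fingers, y is the line along which they close (so a half turn about z gives the same grasp; the last joint's range is limited). The gripper opens to 85 mm and grips with 20 to 120 N. Pads are 22 mm wide; open, the fingers measure 114 mm over their backs; the gripper's body (76 mm by 85 mm) begins 54 mm behind the grasp point. The pads swing forward as they close: fully open they stand 13 mm farther back than shut.
Start: joints at [-75.596, 20.225, 93.587, -0, 66.188, -0.138], TCP at [0.157, -0.605, 0.231] pointing down, gripper open.
Joint ranges: [-150.9, 150.9], [-52.94, 120.26], [3.33, 152.33], [-74.26, 254.26], [0, 154.13], [-172.89, 172.89]. Speed limits (degrees/s): [127.2, 127.2, 159.86, 180, 180, 180].

### API

Orientations are given as [roll, pitch, yaw] about the fixed x, y, z axes, in that order (R = Rz(yaw) Ry(pitch) Rx(roll)).
In Python, from plant import monitor, imaging, workorder gives the robot as it stands.
- The arm moves only by the tool jog_arm, never from a script. Its argument "motion" is text: rows parted by semicolons, each of 7 numbers parted by spaces: the shift along the tool's x, y, z in units of 50 mm (1.0 is 50 mm), then the turn, a rotation vector about the tool's x, y, z in units of 8 degrees (1.0 is 8 degrees), then the closure, from -1 (fully open) to 1 (shut). In form: tx ty tz rx ry rz hand; .... A call has 1 to 5 rows; each row is the pose to reach, as a shift and turn from the pose commanded when the call began, along the tool's axes at that moment; what a row does not reach only later rows make up. A row lasts 1/10 s, in which the tool goes at most 50 mm and 8.59 degrees, less where a joint would pass 70% of its speed; a pose out of reach is approached as far as the arm can. A call with a gripper value outside its range is refused whole. The fingers move at their own pace and stop on an object; "newtons" is the grip in N (left out, the last holds). Time passes only in rows, so rows that repeat a pose let the fingers close. It gives the time, the measured TCP pose, the force, the opening and the grip force at its end, in the units of the state.
- monitor.get_obs(): the state, without advancing time (a new reading comes with each control period).
- imaging.get_image(name): name is "scene" or "top" or "wrist"; returns the picture (400x640x3 uint8, blue, green, red); there is no depth.
- imaging.calibration(name): a dict with "K" (3x3 intrinsics, pixels), "world_from_camera" (4x4, takes a point from camera to world coordinates); the wrist camera has in their place "tool_from_camera" (4x4, takes a point from camera to tool coordinates, whose origin is the TCP and whose axes are the flange's). Camera axes: x right, y down, z forward; pixel columns grow to the right and rows downward; lengths in m; the calibration is good to about 2 mm. The wrist camera is an equidistant fisheye: a pixel r from the principal point sees the ray r / f radians off the axis. A picture is of the moment at which its call begins: read the wrist's pose just before it. calibration takes no time and is no camera call.
- workorder.sign_off(): hands the job in; it is judged then, once.
The state is a dict: "time": time; "joint_pos": joint angles; "joint_vel": joint speeds; "joint_torque": joint torques, N m; "tool_pos": TCP position; "tcp_rot": TCP orientation; "ft_force": force on the tool from outside, world axes, zero at the start; "torque": the same for the moment, N m; "grip_width": opening from 0.0 (shut) to 1.0 (fully open); "gripper_force": force on a finger pad.
Only numpy, scipy, OpenCV 4.12 (cv2) and the standard library are available. Lean on these libraries where they do the work, as an engineer would, in place of code of your own. Each camera call takes 0.05 s, during which the arm holds its last target. There are 200 camera calls.

### The job

Take the handled steel cup of walnuts out from under the slatted shelf without bumping the shelf, and, holding the cup, pour all six walnuts into the wide white pot. Then set the empty cup down gently, upright, on the middle of the wooden chopping block, keeping hold of it until it stands on the wood, and let go. Leave the pot standing where it is and do not disturb the other things.

Things in the scene. Friction and masses are not known exactly. Their poses are not given: they have to be found in the camera images.
- cup: Steel cup with a straight level handle, upright under the shelf. Round, flared: outer radius 36 mm at the foot, 56 mm at the rim, 80 mm high, wall 3 mm, 120 to 195 g, holding six walnuts. Origin: centre of the foot's underside; z up through the mouth; the handle points along its -x, at first roughly to the right as the robot sees it, out of the open side of the shelf.
- cup_handle (a point): Middle of the handle: 100 mm from the cup's axis along the cup's -x, 65 mm above its foot. The handle is a flat steel bar, 24 mm high, 12 mm thick (along the cup's y; flat sides face +y and -y), from the cup's wall to 135 mm out from the cup's axis. The shelf's front board is above it: grasp it with the tool leaning.
- cup_center (a point): Point on the cup's axis, 40 mm above the foot (half-way up).
- rack: Fixed slatted wooden shelf over the cup, 260 mm wide (y), on two posts along its left-hand, back edge (x 115, y +-115 mm); open at its front (-x, to the right) and sides. Origin: on the table, x to the back. Underside 195, top 209 mm above the table, with two thin steel bars at y +-115 up to 207 mm. The cup's axis stands within 10 mm (x) and 20 mm (y) of the origin.
- rack_front (a point): Middle of the lower front edge of the shelf's front board, 195 mm above the table, at x = -115 mm of the shelf; that board runs to x = -50 mm, so a hand coming straight down cannot reach the handle: come in under this edge, pointing down and along the shelf's +x, about 40 degrees from vertical. 190 mm along the shelf's -x brings the cup clear.
- pot: Wide open white stoneware pot, 140 mm across outside, 132 mm inside, 95 mm high, wall 4 mm, 0.8 kg, standing on the table to the right of the shelf, nearer to or farther from the robot than the block (varies). Origin: centre of its underside, z up.
- pot_mouth (a point): Centre of the pot's mouth, level with its rim, 95 mm above its underside.
- block: Fixed dark wooden chopping block, 170 mm (its x) by 150 mm (its y), level top, near the pot. How high its top stands above the table differs each time, between 25 and 60 mm, and is not told by this pose or the next: feel for it or look. Use only x, y and yaw here (origin on its vertical centre line).
- block_axis (a point): Another point on the block's vertical centre line; its height means nothing.
- mug_base (a point): White mug, 76 mm across, 90 mm high, at the far edge: leave alone. Point: centre of its underside.
- bottle_base (a point): Clear water bottle, 64 mm across, 200 mm high, at the left: leave alone. Point: centre of its underside.
- tin_base (a point): Round tin, 80 mm across, 100 mm high, at the right edge: leave alone. Point: centre of its underside.
- spice0_base (a point): Small glass jar, 52 mm across, 85 mm high, on the far board of the shelf: leave alone. Point: centre of its underside.
- spice1_base (a point): Small amber glass jar, 52 mm across, 75 mm high, on the far board of the shelf: leave alone. Point: centre of its underside.
- walnut0_center (a point): Centre of walnut 1 of six: a hard brown ball, 28 mm across, 12 g, slides and rolls easily in the polished cup once that is tipped to about level (80 to 95 degrees); at the start in the cup.
- walnut1_center (a point): Centre of walnut 2 of six: a hard brown ball, 28 mm across, 12 g, slides and rolls easily in the polished cup once that is tipped to about level (80 to 95 degrees); at the start in the cup.
- walnut2_center (a point): Centre of walnut 3 of six: a hard brown ball, 28 mm across, 12 g, slides and rolls easily in the polished cup once that is tipped to about level (80 to 95 degrees); at the start in the cup.
- walnut3_center (a point): Centre of walnut 4 of six: a hard brown ball, 28 mm across, 12 g, slides and rolls easily in the polished cup once that is tipped to about level (80 to 95 degrees); at the start in the cup.
- walnut4_center (a point): Centre of walnut 5 of six: a hard brown ball, 28 mm across, 12 g, slides and rolls easily in the polished cup once that is tipped to about level (80 to 95 degrees); at the start in the cup.
- walnut5_center (a point): Centre of walnut 6 of six: a hard brown ball, 28 mm across, 12 g, slides and rolls easily in the polished cup once that is tipped to about level (80 to 95 degrees); at the start in the cup.

How it is judged (in metres and radians):
On the way, in this order (a step that is already met when the one before it is completed fails the run):
1. the cup is held, off the table, with all six walnuts in it (contact force between the fingers and cup above 1 N and height (world z) of cup above 0.008 m and distance between each of walnut0_center, walnut1_center, walnut2_center, walnut3_center, walnut4_center, walnut5_center and cup_center below 0.065 m), for 0.2 s.
2. all six walnuts are in the pot while the cup is still held (contact force between the fingers and cup above 1 N and horizontal distance between each of walnut0_center, walnut1_center, walnut2_center, walnut3_center, walnut4_center, walnut5_center and pot_mouth below 0.068 m and z of walnut0_center in the frame of pot_mouth between -0.1 and -0.01 m and z of walnut1_center in the frame of pot_mouth between -0.1 and -0.01 m and z of walnut2_center in the frame of pot_mouth between -0.1 and -0.01 m and z of walnut3_center in the frame of pot_mouth between -0.1 and -0.01 m and z of walnut4_center in the frame of pot_mouth between -0.1 and -0.01 m and z of walnut5_center in the frame of pot_mouth between -0.1 and -0.01 m), for 0.2 s.
3. the cup, still held, stands upright on the middle of the chopping block (contact force between the fingers and cup above 1 N and contact force between cup and block above 0.3 N and horizontal distance between cup_center and block_axis below 0.05 m and angle between cup_center's own z axis and vertical below 0.12 rad), for 0.1 s.
At the end, for the whole second after the job is handed in: All six walnuts lie inside the pot, below its rim; the empty cup stands released, still and upright (within 7 degrees) on the chopping block, its axis within 50 mm of the block's middle (horizontal distance between each of walnut0_center, walnut1_center, walnut2_center, walnut3_center, walnut4_center, walnut5_center and pot_mouth below 0.068 m and z of walnut0_center in the frame of pot_mouth between -0.1 and -0.01 m and z of walnut1_center in the frame of pot_mouth between -0.1 and -0.01 m and z of walnut2_center in the frame of pot_mouth between -0.1 and -0.01 m and z of walnut3_center in the frame of pot_mouth between -0.1 and -0.01 m and z of walnut4_center in the frame of pot_mouth between -0.1 and -0.01 m and z of walnut5_center in the frame of pot_mouth between -0.1 and -0.01 m and contact force between cup and block above 0.3 N and horizontal distance between cup_center and block_axis below 0.05 m and angle between cup_center's own z axis and vertical below 0.12 rad and linear speed of cup below 0.02 m/s and contact force between the fingers and cup below 0.1 N); the robot touches nothing.
It fails at once if the robot bumps the shelf (over 10 N) (contact force between any of the fingers, the arm, cup and rack above 10 N).
It fails at once if the cup is set down hard (over 35 N on the block) (contact force between cup and block above 35 N).
It fails at once if the pot is pushed more than 40 mm or tipped (distance of pot from where it was at the start of the episode above 0.04 m or angle between pot's own z axis and vertical above 0.3 rad).
It fails at once if one of the other things is moved more than 30 mm (distance of any of mug_base, bottle_base, tin_base, spice0_base, spice1_base from where it was at the start of the episode above 0.03 m).
It also fails if it takes over 72 s, if anything falls off the work surface, if the arm or the gripper's body presses on something with over 40 N, if the wrist force passes 120 N, or if a joint passes its speed limit or range.

## Working session

There is one attempt and no reset: what is moved stays moved. The work goes in short steps, Python scripts to look and compute and a tool call to move; the robot and the scene stay as the last step left them, time stands still between calls to the robot, and variables do not carry over. Pictures are saved under pics/ and viewed, at most 10 in all, crops included, and the job is handed in when it is done.

Besides the shell and the picture viewer there is one more tool, called after "Emit:" in YAML: its name, and indented under it one key for each argument. jog_arm: Moves the arm, as the interface text tells. Its arguments: {"type":"object","properties":{"motion":{"type":"string"},"newtons":{"type":"number"}},"required":["motion"]}

```bash
ls; mkdir -p pics
python3 - <<'E'
from plant import monitor, imaging, workorder
import cv2,numpy as np
o=monitor.get_obs();print(o)
for n in("scene","top"):
    cv2.imwrite(f"pics/{n}0.png",imaging.get_image(n));c=imaging.calibration(n);print(n,{k:np.round(v,4).tolist() if not isinstance(v,str) else v for k,v in c.items()})
c=imaging.calibration("wrist");print({k:np.round(v,4).tolist() if not isinstance(v,str) else v for k,v in c.items()})
E
```

```text
pics
{'time': 0.0, 'joint_pos': array([-7.55966645e+01,  2.02630043e+01,  9.36296194e+01,  2.79678468e-03,
        6.61890552e+01, -1.38125646e-01]), 'joint_vel': array([-0.07856822, -0.01892083, -0.00162624,  0.12697685, -0.05024859,
       -0.00987916]), 'joint_torque': array([-3.65700907e-03, -6.05255699e+01, -3.42075562e+01, -3.44549153e-04,
        9.34463984e-03,  3.79974324e-05]), 'tool_pos': array([ 0.156812  , -0.60450306,  0.23055199]), 'tcp_rot': array([-1.79918327e+02, -2.75401682e-03,  1.45403283e+01]), 'ft_force': array([-0.72418891,  1.00659868,  0.64873382]), 'torque': array([ 0.04949987, -0.02954958,  0.04746498]), 'gripper_force': 0.0, 'grip_width': 1.0051231519303738}
scene {'K': [[409.611, 0.0, 322.4893], [0.0, 409.611, 203.1237], [0.0, 0.0, 1.0]], 'world_from_camera': [[0.2321, 0.9175, -0.3231, 1.0649], [0.9727, -0.2191, 0.0765, -0.2105], [-0.0006, -0.332, -0.9433, 1.6468], [0.0, 0.0, 0.0, 1.0]]}
top {'K': [[399.5152, 0.0, 319.2742], [0.0, 399.5152, 197.8004], [0.0, 0.0, 1.0]], 'world_from_camera': [[-0.0286, -0.987, 0.158, 0.3635], [-0.9994, 0.0312, 0.0143, -0.0869], [-0.0191, -0.1575, -0.9873, 1.2724], [0.0, 0.0, 0.0, 1.0]]}
{'K': [[309.7069, 0.0, 319.1599], [0.0, 309.7069, 200.845], [0.0, 0.0, 1.0]], 'tool_from_camera': [[-0.0005, -0.9629, -0.27, 0.0675], [1.0, -0.0003, -0.0006, -0.0], [0.0005, -0.27, 0.9629, -0.1431], [0.0, 0.0, 0.0, 1.0]]}
```

View pics/scene0.png

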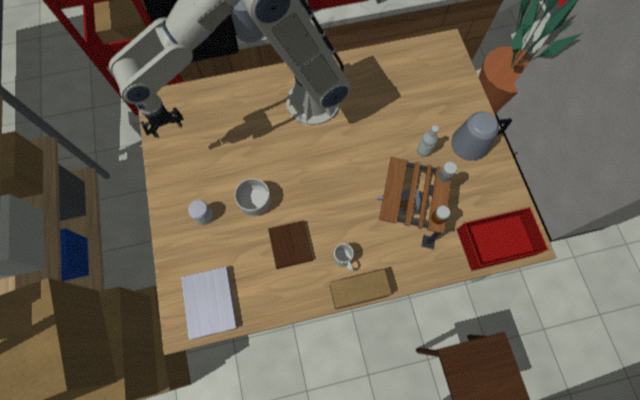

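View pics/top0.png

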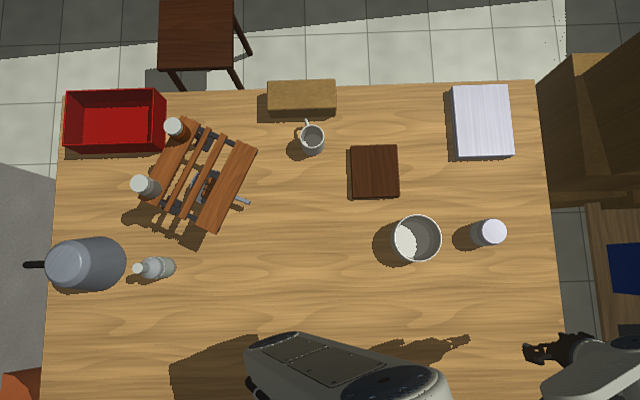

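The scene view shows the shelf at about (415,195), the pot at (252,197) and the block at (291,245). In the top view the shelf's front board runs from (250,145) to (210,232), the handle tip is near (248,203), the pot is at (417,238) and the block at (374,172).

```bash
cat > h.py <<'E'
import numpy as np,cv2
from plant import monitor, imaging
from scipy.spatial.transform import Rotation as R
def cal(n):
    c=imaging.calibration(n);return np.array(c["K"]),np.array(c["world_from_camera"])
def ray(n,p):
    K,T=cal(n);d=T[:3,:3]@np.linalg.solve(K,[p[0],p[1],1.]);return T[:3,3],d/np.linalg.norm(d)
def plane(n,p,z):
    o,d=ray(n,p);return o+d*(z-o[2])/d[2]
def tri(p1,p2,n1="top",n2="scene"):
    (a,u),(b,v)=ray(n1,p1),ray(n2,p2)
    s=np.linalg.lstsq(np.c_[u,-v],b-a,rcond=None)[0]
    A,B=a+u*s[0],b+v*s[1];return (A+B)/2,np.linalg.norm(A-B)
def proj(n,X):
    K,T=cal(n);q=K@(T[:3,:3].T@(np.array(X)-T[:3,3]));return q[:2]/q[2]
E
python3 - <<'E'
import cv2,numpy as np
t=cv2.imread('pics/top0.png');s=cv2.imread('pics/scene0.png')
a=cv2.resize(t[110:250,120:270],None,fx=2.67,fy=2.67,interpolation=2)
b=cv2.resize(s[145:245,370:470],None,fx=3.75,fy=3.75,interpolation=2)
c=cv2.resize(t[130:280,340:460],None,fx=2,fy=2,interpolation=2)
d=cv2.resize(s[165:285,220:330],None,fx=2,fy=2,interpolation=2)
im=np.zeros((600,800,3),np.uint8)
im[:a.shape[0],:a.shape[1]]=a;im[:375,405:780]=b
c=c[:224];im[376:376+len(c),:240]=c;d=d[:224];im[376:376+len(d),405:405+d.shape[1]]=d
cv2.imwrite('pics/crop.png',im)
# blobs
for n,i in(("top",t),("scene",s)):
    hsv=cv2.cvtColor(i,cv2.COLOR_BGR2HSV)
    m=cv2.inRange(hsv,(0,60,20),(15,255,150)) 
    for c in cv2.findContours(m,0,1)[0]:
        if cv2.contourArea(c)>200: print(n,"brown",cv2.contourArea(c),np.round(cv2.minAreaRect(c)[0]),np.round(cv2.boxPoints(cv2.minAreaRect(c)),1).tolist())
    m=cv2.inRange(hsv,(0,0,60),(179,45,255))
    for c in cv2.findContours(m,0,1)[0]:
        if 250<cv2.contourArea(c)<4000: print(n,"grey",cv2.contourArea(c),np.round(cv2.fitEllipse(c),1) if 0 else cv2.boundingRect(c), [np.round(x,1) for x in cv2.fitEllipse(cv2.convexHull(c))])
E
```

```text
top brown 1106.5 [ 20. 383.] [[-0.0, 367.0], [41.0, 367.0], [41.0, 399.0], [0.0, 399.0]]
top brown 2420.0 [374. 172.] [[349.5, 145.1999969482422], [397.8999938964844, 143.8000030517578], [399.5, 197.8000030517578], [351.1000061035156, 199.1999969482422]]
top brown 3079.0 [218. 183.] [[177.1999969482422, 216.60000610351562], [220.39999389648438, 130.1999969482422], [258.3999938964844, 149.1999969482422], [215.1999969482422, 235.60000610351562]]
top brown 568.0 [187. 169.] [[162.1999969482422, 209.60000610351562], [205.39999389648438, 125.5999984741211], [212.1999969482422, 129.10000610351562], [169.0, 213.10000610351562]]
top brown 7831.0 [126. 128.] [[39.400001525878906, 129.89999389648438], [95.80000305175781, 47.5], [212.0, 127.0], [155.6999969482422, 209.39999389648438]]
top brown 5600.0 [204.  46.] [[157.0, 0.0], [252.0, 0.0], [252.0, 91.0], [157.0, 91.0]]
top grey 776.5 (394, 366, 59, 34) [array([422.9, 402.7]), array([58.3, 73.4]), np.float64(4.4)]
top grey 3173.0 (243, 332, 176, 68) [array([315.7, 369.4]), array([ 72.1, 174.8]), np.float64(88.9)]
top grey 694.0 (132, 257, 44, 
[... 2808 characters left out ...]
at64(100.7)]
scene grey 985.0 (235, 179, 36, 36) [array([252.7, 196.4]), array([35.3, 37.1]), np.float64(143.0)]
scene grey 402.5 (58, 142, 31, 29) [array([ 62.5, 155.7]), array([18.7, 55.9]), np.float64(121.7)]
scene grey 364.0 (417, 125, 22, 32) [array([428.1, 141. ]), array([15.8, 34.6]), np.float64(28.5)]
scene grey 1531.0 (452, 112, 47, 48) [array([475.1, 135.7]), array([39.7, 53.3]), np.float64(40.8)]
scene grey 833.5 (1, 99, 47, 41) [array([ 22.7, 119.8]), array([40.1, 58.3]), np.float64(104.4)]
scene grey 313.0 (62, 6, 22, 31) [array([78.3, 20.1]), array([24. , 37.6]), np.float64(133.4)]
scene grey 1360.5 (472, 0, 49, 76) [array([497.4,  36.7]), array([30.6, 89.7]), np.float64(26.8)]
```

View pics/crop.png

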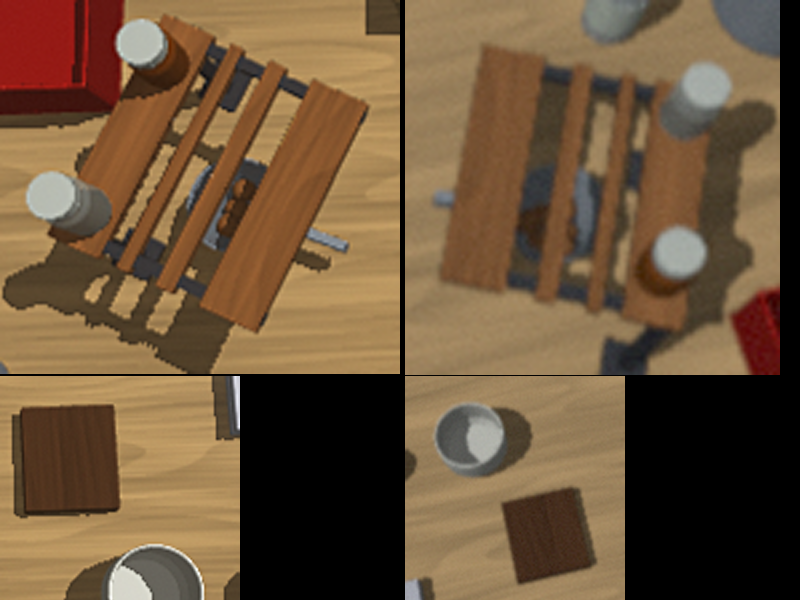

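The crops show the handle sticking out from under the front board, with its tip at top (250,202) and scene (377.5,198). The walnuts are visible between the slats. The board, block and pot outlines are sharp enough to triangulate.

Run:
```python
from h import *
np.set_printoptions(precision=4,suppress=True)
B=[]
for a,b in [((237.6,140),(406.8,160.2)),((257.8,149),(391.1,157)),((216.6,234),(379.6,218.6)),((195.7,224.2),(395.3,222.9))]: pass
# top-view order: far-left? match: world via plane
T=[(237.6,140),(257.8,149),(216.6,234),(195.7,224.2)];S=[(391.1,157),(406.8,160.2),(395.3,222.9),(379.6,218.6)]
for p in T: print("boardT",plane("top",p,.209))
for p in S: print("boardS",plane("scene",p,.209))
print("tip",tri((250,202.1),(377.5,198.1)), plane("top",(250,202.1),.077),plane("scene",(377.5,198.1),.077), "base-of-visible",plane("top",(120+308/2.67,110+232/2.67),.077))
bt=[(351,145.5),(397,144.5),(399.5,196),(352.5,198.5)];bs=[(268.5,228.5),(306,221.5),(313.5,261),(277,268)]
for z in(.025,.04,.06):
  P=np.array([plane("top",p,z) for p in bt]);Q=np.array([plane("scene",p,z) for p in bs])
  print("block",z,P.mean(0),Q.mean(0),"sides",[np.linalg.norm(P[i]-P[(i+1)%4]) for i in range(4)],[np.linalg.norm(Q[i]-Q[(i+1)%4]) for i in range(4)])
print(P,Q)
print("pot",plane("top",(416.1,238),.095),plane("scene",(252.7,196.4),.095),tri((416.1,238),(252.7,196.4)))
t=cv2.imread('pics/top0.png');s=cv2.imread('pics/scene0.png')
for n,i,r in(("top",t,(140,110,270,250)),("scene",s,(375,145,455,240))):
    h=cv2.cvtColor(i,cv2.COLOR_BGR2HSV)
```

```text
boardT [0.7029 0.1501 0.209 ]
boardT [0.6753 0.0941 0.209 ]
boardT [0.4445 0.2054 0.209 ]
boardT [0.4724 0.2621 0.209 ]
boardS [0.4499 0.2085 0.209 ]
boardS [0.4771 0.2636 0.209 ]
boardS [0.7089 0.1473 0.209 ]
boardS [0.6798 0.096  0.209 ]
tip (array([0.5515, 0.1449, 0.056 ]), np.float64(0.0002538280941580928)) [0.5482 0.141  0.077 ] [0.5582 0.1401 0.077 ] base-of-visible [0.5657 0.1857 0.077 ]
block 0.025 [ 0.6445 -0.2488  0.025 ] [ 0.6526 -0.2435  0.025 ] sides [np.float64(0.14791981398652226), np.float64(0.16801119229319617), np.float64(0.14824738640519533), np.float64(0.17304887104782388)] [np.float64(0.15655778130078424), np.float64(0.16795976734527565), np.float64(0.14762007412962602), np.float64(0.1680138940044008)]
block 0.04 [ 0.6411 -0.2469  0.04  ] [ 0.6564 -0.2432  0.04  ] sides [np.float64(0.14614109384780344), np.float64(0.16599087545255106), np.float64(0.14646472724274287), np.float64(0.1709679766522741)] [np.float64(0.1551097631115024), np.float64(0.16640629107496344), np.float64(0.14625472166571904), np.float64(0.16645991711133912)]
block 0.06 [ 0.6366 -0.2443  0.06  ] [ 0.6615 -0.2427  0.06  ] sides [np.float64(0.1437694669961785), np.float64(0.16329711966502436), np.float64(0.1440878483594728), np.float64(0.16819345079154122)] [np.float64(0.15317907219245996), np.float64(0.16433498938121374), np.float64(0.14443425171384314), np.float64(0.16438794792059003)]
[[ 0.7203 -0.1735  0.06  ]
 [ 0.7186 -0.3172  0.06  ]
 [ 0.5553 -0.3152  0.06  ]
 [ 0.5521 -0.1712  0.06  ]] [[ 0.5762 -0.3181  0.06  ]
 [ 0.5825 -0.165   0.06  ]
 [ 0.7467 -0.1718  0.06  ]
 [ 0.7406 -0.3161  0.06  ]]
pot [ 0.424  -0.3495  0.095 ] [ 0.4399 -0.3523  0.095 ] (array([ 0.4259, -0.3562,  0.0611]), np.float64(0.001710017816712244))
```

```bash
cat >> h.py <<'E'
def Rtool(psi,lean,flip=1):
    """tool leaning `lean` deg from straight down towards heading psi; tool x points back along psi (camera outside)"""
    p,l=np.radians([psi,lean]);s,c=np.sin(l),np.cos(l);e=np.array([np.cos(p),np.sin(p),0]);k=np.array([0,0,1.])
    z=s*e-c*k;x=-c*e-s*k;return R.from_matrix(np.c_[x,np.cross(z,x),z])
def now():
    o=monitor.get_obs();return np.array(o["tool_pos"]),R.from_euler("xyz",o["tcp_rot"],degrees=True),o
def rel(p,Rt):
    p0,R0,_=now();return np.round(np.r_[R0.inv().apply(np.array(p)-p0)/.05,np.degrees((R0.inv()*Rt).as_rotvec())/8],2).tolist()
E
python3 - <<'E'
from h import *
p,r,o=now()
def wrist(az,A,Rt):
    M=R.from_euler("ZY",[az,A],degrees=True).inv()*Rt
    e=M.as_euler("ZYZ",degrees=True);return e.round(), np.array([(e[0]+360)%360-180,-e[1],(e[2]+360)%360-180]).round()
print("start",wrist(-75.6,114,r))
for nm,az,A,Rt in [("graspB",17,115,Rtool(66,40)),("mid",-10,115,Rtool(30,40)),("pour-39",-39,105,Rtool(-39,-50)),("pour0",-39,105,Rtool(0,-50)),("pour0,-60",-39,105,Rtool(0,-60)),("carry",-39,110,Rtool(0,40)),("place",-21,110,Rtool(0,40))]: print(nm,wrist(az,A,Rt))
E
```

```text
start (array([ 0., 66., 90.]), array([-180.,  -66.,  -90.]))
graspB (array([ 43.,  45., -75.]), array([-137.,  -45.,  105.]))
mid (array([ 40.,  40., -66.]), array([-140.,  -40.,  114.]))
pour-39 (array([ -0., 125.,   0.]), array([-180., -125., -180.]))
pour0 (array([-32., 114., -42.]), array([ 148., -114.,  138.]))
pour0,-60 (array([-40., 121., -45.]), array([ 140., -121.,  135.]))
carry (array([ 36.,  43., -60.]), array([-144.,  -43.,  120.]))
place (array([ 24.,  34., -37.]), array([-156.,  -34.,  143.]))
```

```bash
cat >> h.py <<'E'
def rows(wps,hand,n=5,start=None):
    """rows for successive calls between waypoint poses (p,R), straight and evenly"""
    p0,R0=start or now()[:2]
    for p,Rt in wps:
        p=np.array(p);t=np.r_[R0.inv().apply(p-p0)/.05,np.degrees((R0.inv()*Rt).as_rotvec())/8]
        print("; ".join(" ".join(f"{round(v,2)+0:g}" for v in t*k/n)+f" {hand}" for k in range(1,n+1)));p0,R0=p,Rt
E
python3 - <<'E'
from h import *
a=np.array([.157,-.605,.231]);b=np.array([.50,.03,.20])
w=[]
for i,(y,l) in enumerate([(52,0),(91,0),(130,0),(169,0),(208,0),(246,0),(246,35)]):
    w.append((a+(b-a)*(i+1)/7,Rtool(y-180,l)))
rows(w,-1)
E
```

```text
0.28 -0.3 0.02 0 0 -0.94 -1; 0.56 -0.6 0.03 0 0 -1.87 -1; 0.84 -0.9 0.05 0 0 -2.81 -1; 1.12 -1.2 0.07 -0.01 0 -3.75 -1; 1.41 -1.5 0.08 -0.01 0 -4.68 -1
0.41 -0.07 0.02 0 0 -0.98 -1; 0.81 -0.14 0.04 0 0 -1.95 -1; 1.22 -0.21 0.05 0 0 -2.93 -1; 1.63 -0.28 0.07 0 0 -3.9 -1; 2.03 -0.34 0.09 0 0 -4.88 -1
0.36 0.2 0.02 0 0 -0.97 -1; 0.72 0.4 0.04 0 0 -1.95 -1; 1.08 0.61 0.05 0 0 -2.92 -1; 1.44 0.81 0.07 0 0 -3.9 -1; 1.8 1.01 0.09 0 0 -4.87 -1
0.15 0.38 0.02 0 0 -0.98 -1; 0.3 0.77 0.04 0 0 -1.95 -1; 0.46 1.15 0.05 0 0 -2.93 -1; 0.61 1.53 0.07 0 0 -3.9 -1; 0.76 1.92 0.09 0 0 -4.88 -1
-0.12 0.39 0.02 0 0 -0.98 -1; -0.25 0.79 0.04 0 0 -1.95 -1; -0.37 1.18 0.05 0 0 -2.93 -1; -0.49 1.57 0.07 0 0 -3.9 -1; -0.62 1.97 0.09 0 0 -4.88 -1
-0.34 0.23 0.02 0 0 -0.95 -1; -0.69 0.46 0.04 0 0 -1.9 -1; -1.03 0.69 0.05 0 0 -2.85 -1; -1.37 0.91 0.07 0 0 -3.8 -1; -1.72 1.14 0.09 0 0 -4.75 -1
-0.41 -0.03 0.02 0 -0.88 0 -1; -0.82 -0.06 0.04 0 -1.75 0 -1; -1.23 -0.09 0.05 0 -2.62 0 -1; -1.64 -0.13 0.07 0 -3.5 0 -1; -2.06 -0.16 0.09 0 -4.38 0 -1
```

Emit:
jog_arm:
  motion: "0.28 -0.3 0.02 0 0 -0.94 -1; 0.56 -0.6 0.03 0 0 -1.87 -1; 0.84 -0.9 0.05 0 0 -2.81 -1; 1.12 -1.2 0.07 0 0 -3.75 -1; 1.4 -1.5 0.08 0 0 -4.68 -1"

```text
time: 0.6
tool_pos: [0.206, -0.5138, 0.2268]
tcp_rot: [-180.0, -0.0, 52.3]
ft_force: [0.1, 0.4, -0.3]
grip_width: 0.997
gripper_force: 0.0
```

Emit:
jog_arm:
  motion: "0.41 -0.07 0.02 0 0 -0.98 -1; 0.81 -0.14 0.04 0 0 -1.95 -1; 1.22 -0.21 0.05 0 0 -2.93 -1; 1.63 -0.28 0.07 0 0 -3.9 -1; 2.03 -0.34 0.09 0 0 -4.88 -1"

```text
time: 1.1
tool_pos: [0.2552, -0.4233, 0.2225]
tcp_rot: [-180.0, -0.0, 91.3]
ft_force: [0.8, -0.2, 0.6]
grip_width: 1.002
gripper_force: 0.0
```

Emit:
jog_arm:
  motion: "0.36 0.2 0.02 0 0 -0.97 -1; 0.72 0.4 0.04 0 0 -1.95 -1; 1.08 0.61 0.05 0 0 -2.92 -1; 1.44 0.81 0.07 0 0 -3.9 -1; 1.8 1.01 0.09 0 0 -4.87 -1"

```text
time: 1.6
tool_pos: [0.304, -0.3325, 0.218]
tcp_rot: [180.0, -0.0, 130.3]
ft_force: [0.7, 0.8, 0.5]
grip_width: 0.998
gripper_force: 0.0
```

Emit:
jog_arm:
  motion: "0.15 0.38 0.02 0 0 -0.98 -1; 0.3 0.77 0.04 0 0 -1.95 -1; 0.46 1.15 0.05 0 0 -2.93 -1; 0.61 1.53 0.07 0 0 -3.9 -1; 0.76 1.92 0.09 0 0 -4.88 -1"

```text
time: 2.1
tool_pos: [0.3531, -0.2418, 0.2136]
tcp_rot: [180.0, -0.0, 169.3]
ft_force: [0.4, -1.0, 0.4]
grip_width: 0.998
gripper_force: 0.0
```

Emit:
jog_arm:
  motion: "-0.12 0.39 0.02 0 0 -0.98 -1; -0.25 0.79 0.04 0 0 -1.95 -1; -0.37 1.18 0.05 0 0 -2.93 -1; -0.49 1.57 0.07 0 0 -3.9 -1; -0.62 1.97 0.09 0 0 -4.88 -1"

```text
time: 2.6
tool_pos: [0.4023, -0.151, 0.2091]
tcp_rot: [180.0, -0.0, -151.6]
ft_force: [0.4, -0.6, 0.1]
grip_width: 0.993
gripper_force: 0.0
```

Emit:
jog_arm:
  motion: "-0.34 0.23 0.02 0 0 -0.95 -1; -0.69 0.46 0.04 0 0 -1.9 -1; -1.03 0.69 0.05 0 0 -2.85 -1; -1.37 0.91 0.07 0 0 -3.8 -1; -1.72 1.14 0.09 0 0 -4.75 -1"

```text
time: 3.1
tool_pos: [0.4514, -0.0603, 0.2046]
tcp_rot: [180.0, -0.0, -113.6]
ft_force: [-0.1, -0.1, 0.5]
grip_width: 1.004
gripper_force: 0.0
```

Emit:
jog_arm:
  motion: "-0.41 -0.03 0.02 0 -0.88 0 -1; -0.82 -0.06 0.04 0 -1.75 0 -1; -1.23 -0.09 0.05 0 -2.62 0 -1; -1.64 -0.13 0.07 0 -3.5 0 -1; -2.06 -0.16 0.09 0 -4.38 0 -1"

```text
time: 3.6
tool_pos: [0.5086, 0.0751, 0.2307]
tcp_rot: [179.1, 23.4, -119.7]
ft_force: [0.5, -0.1, 0.4]
grip_width: 0.997
gripper_force: 0.0
```

```bash
cat >> h.py <<'E'
def wcam():
    c=imaging.calibration("wrist");p,r,_=now();T=np.eye(4);T[:3,:3]=r.as_matrix();T[:3,3]=p
    return np.array(c["K"]),T@np.array(c["tool_from_camera"])
def wray(px,C):
    K,T=C;v=(np.array(px,float)-K[:2,2])/K[0,0];r=np.linalg.norm(v)
    d=np.r_[v/r*np.sin(r),np.cos(r)];return T[:3,3],T[:3,:3]@d
def wplane(px,C,z):
    o,d=wray(px,C);return o+d*(z-o[2])/d[2]
E
python3 - <<'E'
from h import *
import pickle
p,r,o=now();print(p,o["tcp_rot"],o["joint_pos"].round(1))
C=wcam();im=imaging.get_image("wrist");cv2.imwrite("pics/w1.png",im);pickle.dump(C,open("w1.pkl","wb"))
E
```

```text
[0.50861921 0.07505003 0.23070103] [ 179.08502637   23.42985584 -119.73371318] [  -6.1    6.2  116.1   28.    52.2 -172.8]
```

View pics/w1.png

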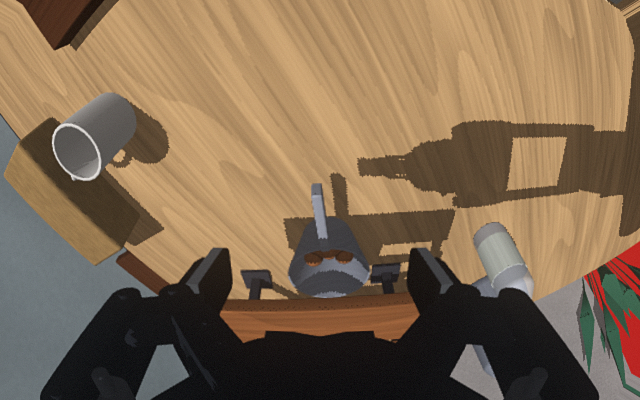

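The wrist view shows the cup under the shelf with its walnuts at (327,258). The handle's tip is at (317,184) and its root near (323,237). Joint 6 is at its limit in this orientation, so I'll use the grasp half a turn round.

```bash
cat >> h.py <<'E'
def RA(psi,lean): return Rtool(psi,lean)*R.from_euler("z",180,degrees=True)
E
python3 - <<'E'
from h import *
import pickle
C=pickle.load(open("w1.pkl","rb"))
im=cv2.imread("pics/w1.png")
h=cv2.cvtColor(im,cv2.COLOR_BGR2HSV)
for y in range(180,240,6):
    xs=[x for x in range(300,345) if h[y,x,1]<75 and h[y,x,2]>80]
    print(y,xs[:1],xs[-1:],[int(h[y,x,2]) for x in xs])
a=wplane((317,184),C,.077);b=wplane((322.5,235),C,.077);print(a,b,np.linalg.norm(a-b),np.degrees(np.arctan2(*(b-a)[1::-1])))
# spin plan
w=[([.46,-.03,.2],Rtool(60,0))]
for d in (35,75,115,155): w.append(([.46+.01*d/155,-.03-.0*d,.2],Rtool(60-d,0)))
w.append(([.48,.0,.19],RA(66,20)))
w.append(([.495,.02,.15],RA(66,50)))
rows(w,-1)
E
```

```text
180 [] [] []
186 [311] [321] [136, 118, 111, 110, 110, 111, 113, 111, 110, 95, 81]
192 [311] [322] [142, 117, 113, 114, 107, 116, 116, 117, 114, 103, 90]
198 [311] [321] [162, 163, 166, 167, 166, 162, 161, 159, 159, 158, 126]
204 [312] [323] [168, 167, 167, 166, 164, 165, 162, 160, 160, 159, 123, 83]
210 [313] [324] [166, 173, 166, 165, 164, 163, 162, 162, 162, 154, 119, 81]
216 [314] [326] [151, 162, 165, 163, 162, 161, 162, 160, 161, 146, 107, 84]
222 [315] [325] [84, 155, 168, 162, 160, 164, 161, 161, 163, 144, 109]
228 [316] [326] [82, 146, 162, 168, 161, 162, 162, 162, 158, 147, 108]
234 [317] [327] [92, 142, 164, 163, 161, 161, 159, 160, 155, 141, 92]
[0.54095923 0.1338879  0.077     ] [0.57210074 0.20173694 0.077     ] 0.07465444395275948 65.34571471053708
0.48 -0.04 -0.07 0.02 0.59 0.01 -1; 0.96 -0.08 -0.15 0.05 1.18 0.02 -1; 1.44 -0.12 -0.22 0.07 1.77 0.03 -1; 1.91 -0.16 -0.3 0.1 2.36 0.04 -1; 2.39 -0.2 -0.37 0.12 2.95 0.05 -1
0 -0.01 0 0 0 0.88 -1; -0.01 -0.02 0 0 0 1.75 -1; -0.01 -0.02 0 0 0 2.62 -1; -0.02 -0.03 0 0 0 3.5 -1; -0.02 -0.04 0 0 0 4.38 -1
-0.01 0 0 0 0 1 -1; -0.02 -0.01 0 0 0 2 -1; -0.03 -0.01 0 0 0 3 -1; -0.04 -0.02 0 0 0 4 -1; -0.05 -0.02 0 0 0 5 -1
-0.01 0 0 0 0 1 -1; -0.02 0.01 0 0 0 2 -1; -0.03 0.01 0 0 0 3 -1; -0.04 0.01 0 0 0 4 -1; -0.05 0.01 0 0 0 5 -1
-0.01 0.01 0 0 0 1 -1; -0.01 0.02 0 0 0 2 -1; -0.02 0.03 0 0 0 3 -1; -0.02 0.03 0 0 0 4 -1; -0.03 0.04 0 0 0 5 -1
0.12 0.03 0.04 -0.08 0.5 0.47 -1; 0.25 0.06 0.08 -0.17 0.99 0.94 -1; 0.37 0.09 0.12 -0.25 1.49 1.41 -1; 0.49 0.12 0.16 -0.33 1.98 1.88 -1; 0.62 0.15 0.2 -0.41 2.48 2.35 -1
0.04 0.02 0.18 0 0.75 0 -1; 0.07 0.04 0.37 0 1.5 0 -1; 0.11 0.07 0.55 0 2.25 0 -1; 0.15 0.09 0.73 0 3 0 -1; 0.18 0.11 0.92 0 3.75 0 -1
```

Emit:
jog_arm:
  motion: "0.48 -0.04 -0.07 0.02 0.59 0 -1; 0.96 -0.08 -0.15 0.05 1.18 0 -1; 1.44 -0.12 -0.22 0.07 1.77 0 -1; 1.91 -0.16 -0.3 0.1 2.36 0 -1; 2.39 -0.2 -0.37 0.12 2.95 0 -1"

```text
time: 4.15
tool_pos: [0.4588, -0.0343, 0.1999]
tcp_rot: [-179.8, -0.6, -119.5]
ft_force: [-1.0, -0.4, 0.0]
grip_width: 1.001
gripper_force: 0.0
```

Emit:
jog_arm:
  motion: "0 0 0 0 0 0.88 -1; 0 0 0 0 0 1.75 -1; 0 0 0 0 0 2.62 -1; 0 0 0 0 0 3.5 -1; 0 0 0 0 0 4.38 -1"

```text
time: 4.65
tool_pos: [0.4589, -0.0333, 0.1997]
tcp_rot: [-179.7, -0.3, -154.8]
ft_force: [0.6, -0.0, 0.1]
grip_width: 1.002
gripper_force: 0.0
```

Emit:
jog_arm:
  motion: "0 0 0 0 0 1 -1; 0 0 0 0 0 2 -1; 0 0 0 0 0 3 -1; 0 0 0 0 0 4 -1; 0 0 0 0 0 5 -1"

```text
time: 5.15
tool_pos: [0.4589, -0.0333, 0.1997]
tcp_rot: [-179.6, -0.0, 165.1]
ft_force: [0.7, -0.5, 0.7]
grip_width: 1.003
gripper_force: 0.0
```

Emit:
jog_arm:
  motion: "0 0 0 0 0 1 -1; 0 0 0 0 0 2 -1; 0 0 0 0 0 3 -1; 0 0 0 0 0 4 -1; 0 0 0 0 0 5 -1"

```text
time: 5.65
tool_pos: [0.4589, -0.0333, 0.1997]
tcp_rot: [-179.7, 0.3, 125.1]
ft_force: [0.4, -0.5, 0.5]
grip_width: 1.004
gripper_force: 0.0
```

Emit:
jog_arm:
  motion: "0 0 0 0 0 1 -1; 0 0 0 0 0 2 -1; 0 0 0 0 0 3 -1; 0 0 0 0 0 4 -1; 0 0 0 0 0 5 -1"

```text
time: 6.15
tool_pos: [0.4589, -0.0333, 0.1997]
tcp_rot: [-179.9, 0.4, 85.1]
ft_force: [0.3, -0.3, -0.8]
grip_width: 0.997
gripper_force: 0.0
```

Run:
```python
from h import *
import pickle
C=pickle.load(open("w1.pkl","rb"))
print(wplane((316,196.5),C,.077),wplane((322,235),C,.077),wplane((316,184.5),C,.053))
p,r,o=now();print(p,o["tcp_rot"],o["joint_pos"].round(1))
rows([([.47,-.02,.19],RA(65,20)),([.49,.01,.15],RA(65,50))],-1)
```

```text
[0.54996736 0.14757492 0.077     ] [0.57261146 0.2014378  0.077     ] [0.55066747 0.14916113 0.053     ]
[ 0.45890941 -0.03334739  0.19970449] [-179.9315481     0.39244681   85.13992334] [ -4.1   7.6 114.9  -0.5  57.6   1.1]
0.06 0.04 0.04 -0.09 0.5 0.5 -1; 0.11 0.08 0.08 -0.18 1.01 1 -1; 0.17 0.12 0.12 -0.26 1.51 1.5 -1; 0.23 0.16 0.15 -0.35 2.02 1.99 -1; 0.29 0.2 0.19 -0.44 2.52 2.49 -1
0.08 0.02 0.2 0 0.75 0 -1; 0.16 0.04 0.4 0 1.5 0 -1; 0.24 0.07 0.6 0 2.25 0 -1; 0.32 0.09 0.8 0 3 0 -1; 0.4 0.11 1 0 3.75 0 -1
```

Emit:
jog_arm:
  motion: "0.06 0.04 0.04 -0.09 0.5 0.5 -1; 0.11 0.08 0.08 -0.18 1.01 1 -1; 0.17 0.12 0.12 -0.26 1.51 1.5 -1; 0.23 0.16 0.15 -0.35 2.02 1.99 -1; 0.29 0.2 0.19 -0.44 2.52 2.49 -1"

```text
time: 6.65
tool_pos: [0.4704, -0.0197, 0.1903]
tcp_rot: [180.0, -20.1, 65.2]
ft_force: [-0.3, 0.9, -0.3]
grip_width: 0.997
gripper_force: 0.0
```

Emit:
jog_arm:
  motion: "0.08 0.02 0.2 0 0.75 0 -1; 0.16 0.04 0.4 0 1.5 0 -1; 0.24 0.07 0.6 0 2.25 0 -1; 0.32 0.09 0.8 0 3 0 -1; 0.4 0.11 1 0 3.75 0 -1"

```text
time: 7.15
tool_pos: [0.4906, 0.0106, 0.1502]
tcp_rot: [179.8, -50.2, 65.5]
ft_force: [-0.2, 0.3, -0.9]
grip_width: 0.999
gripper_force: 0.0
```

Run:
```python
from h import *
import pickle
p,r,o=now();print(p,o["tcp_rot"],o["joint_pos"].round(1))
C=wcam();im=imaging.get_image("wrist");cv2.imwrite("pics/w2.png",im);pickle.dump(C,open("w2.pkl","wb"))
```

```text
[0.49060763 0.01059717 0.15019607] [179.7802164  -50.23405705  65.46208118] [-31.2  23.2 123.9  61.2  60.6 -51.9]
```

View pics/w2.png

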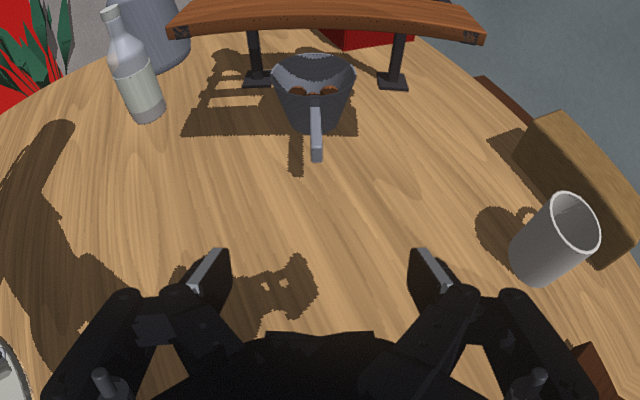

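The wrist view now shows the handle straight ahead, with its end face at about (316,150)–(317,161). The shelf board spans (170,30) to (485,40), and the cup mouth is at (313,72) with walnuts in it.

Run:
```python
from h import *
import pickle
C=pickle.load(open("w2.pkl","rb"))
im=cv2.imread("pics/w2.png");h=cv2.cvtColor(im,cv2.COLOR_BGR2HSV)
for y in (110,120,130,140,146,149,152,155,158,161): print(y,[(x,int(h[y,x,2])) for x in range(302,332,1) if h[y,x,1]<75 and h[y,x,2]>70])
for px in((316.5,150),(315.5,110)): print(wplane(px,C,.077))
for px in((317,161),): print(wplane(px,C,.053))
for n,px in (("l",(170,38)),("r",(484,45))): print(n,wplane(px,C,.195))
```

```text
110 [(310, 110), (311, 134), (312, 146), (313, 147), (314, 149), (315, 148), (316, 147), (317, 150), (318, 146), (319, 129), (320, 79)]
120 [(310, 105), (311, 138), (312, 145), (313, 146), (314, 148), (315, 147), (316, 146), (317, 151), (318, 150), (319, 156), (320, 141)]
130 [(310, 94), (311, 127), (312, 145), (313, 149), (314, 143), (315, 148), (316, 146), (317, 148), (318, 154), (319, 151), (320, 138), (321, 96), (331, 71)]
140 [(310, 107), (311, 114), (312, 137), (313, 147), (314, 145), (315, 146), (316, 148), (317, 150), (318, 149), (319, 148), (320, 154), (321, 149)]
146 [(311, 113), (312, 140), (313, 157), (314, 163), (315, 164), (316, 173), (317, 174), (318, 179), (319, 179), (320, 173), (321, 149), (322, 133)]
149 [(311, 86), (312, 84), (313, 97), (314, 103), (315, 98), (316, 99), (317, 102), (318, 102), (319, 99), (320, 102), (321, 106), (322, 126)]
152 [(311, 82), (312, 94), (313, 105), (314, 105), (315, 105), (316, 101), (317, 98), (318, 101), (319, 101), (320, 103), (321, 106), (322, 124)]
155 [(311, 85), (312, 90), (313, 103), (314, 101), (315, 100), (316, 101), (317, 100), (318, 104), (319, 99), (320, 102), (321, 105), (322, 122)]
158 [(311, 92), (312, 94), (313, 103), (314, 101), (315, 97), (316, 97), (317, 97), (318, 99), (319, 99), (320, 100), (321, 104), (322, 117)]
161 [(312, 96), (313, 102), (314, 103), (315, 103), (316, 101), (317, 101), (318, 104), (319, 102), (320, 101), (321, 109)]
[0.54785682 0.14226942 0.077     ]
[0.57262384 0.19955916 0.077     ]
[0.5511828  0.14862138 0.053     ]
l [0.44643515 0.21657997 0.195     ]
r [0.68222451 0.09902285 0.195     ]
```

Run:
```python
from h import *
Rt=RA(66.5,50)
rows([([.549,.145,.062],Rt),([.5645,.1805,.053],Rt)],-1)
```

```text
0.11 -0.01 0.67 0.02 -0.01 -0.02 -1; 0.22 -0.01 1.34 0.04 -0.03 -0.04 -1; 0.33 -0.02 2.01 0.06 -0.04 -0.07 -1; 0.43 -0.03 2.68 0.09 -0.05 -0.09 -1; 0.54 -0.03 3.35 0.11 -0.07 -0.11 -1
0.07 0 0.14 0 0 0 -1; 0.14 0 0.28 0 0 0 -1; 0.22 0 0.43 0 0 0 -1; 0.29 0 0.57 0 0 0 -1; 0.36 0 0.71 0 0 0 -1
```

Emit:
jog_arm:
  motion: "0.11 0 0.67 0 0 0 -1; 0.22 0 1.34 0 0 0 -1; 0.33 -0.02 2.01 0.06 -0.04 -0.07 -1; 0.43 -0.03 2.68 0.09 -0.05 -0.09 -1; 0.54 -0.03 3.35 0.11 -0.07 -0.11 -1"

```text
time: 7.7
tool_pos: [0.5501, 0.1451, 0.0628]
tcp_rot: [179.8, -49.4, 66.8]
ft_force: [0.1, -0.3, 0.1]
grip_width: 1.002
gripper_force: 0.0
```

Emit:
jog_arm:
  motion: "0.07 0 0.14 0 0 0 -1; 0.14 0 0.28 0 0 0 -1; 0.22 0 0.43 0 0 0 -1; 0.29 0 0.57 0 0 0 -1; 0.36 0 0.71 0 0 0 -1"

```text
time: 8.2
tool_pos: [0.5658, 0.1795, 0.0544]
tcp_rot: [179.7, -49.5, 66.7]
ft_force: [0.3, -0.2, 0.7]
grip_width: 0.999
gripper_force: 0.0
```

Run:
```python
from h import *
import pickle
p,r,o=now();print(p,o["tcp_rot"],o["joint_pos"].round(1),o["ft_force"])
C=wcam();im=imaging.get_image("wrist");cv2.imwrite("pics/w3.png",im[80:]);pickle.dump(C,open("w3.pkl","wb"))
```

```text
[0.56583783 0.17948567 0.05439078] [179.72193424 -49.48404475  66.73356799] [ -7.5  35.6 122.   85.8  47.1 -60.2] [ 0.34288514 -0.2425541   0.72140421]
```

View pics/w3.png

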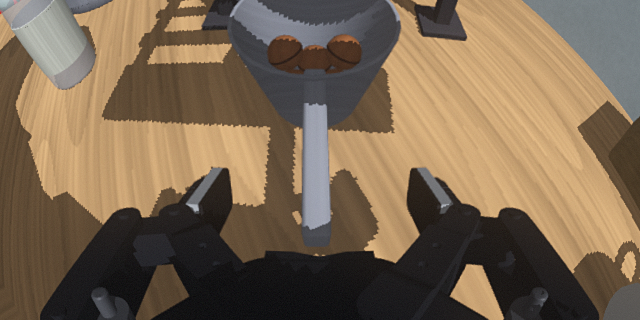

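The handle lies centred between the open pads, with its end at (316,322) in the full image. I'll close the gripper.

Emit:
jog_arm:
  motion: "0 0 0 0 0 0 0; 0 0 0 0 0 0 0.4; 0 0 0 0 0 0 1; 0 0 0 0 0 0 1; 0 0 0 0 0 0 1"
  newtons: 100

```text
time: 8.75
tool_pos: [0.5653, 0.1794, 0.0539]
tcp_rot: [179.8, -49.5, 66.7]
ft_force: [-0.8, -1.2, 0.5]
grip_width: 0.142
gripper_force: 8.9
```

Emit:
jog_arm:
  motion: "0 0 0 0 0 0 1; 0 0 0 0 0 0 1; 0 0 0 0 0 0 1; 0 0 0 0 0 0 1; 0 0 0 0 0 0 1"

```text
time: 9.25
tool_pos: [0.5654, 0.1796, 0.054]
tcp_rot: [179.8, -49.5, 66.7]
ft_force: [0.2, -0.6, 2.2]
grip_width: 0.119
gripper_force: 97.5
```

Run:
```python
from h import *
p,r,o=now();print(p,o["grip_width"],o["gripper_force"],o["ft_force"])
Rt=r;u=np.array([np.cos(np.radians(64.5)),np.sin(np.radians(64.5)),0]);k=np.array([0,0,1])
rows([(p+.025*k,Rt),(p+.025*k-.1*u,Rt),(p+.035*k-.21*u,Rt)],1)
```

```text
[0.56542646 0.17959235 0.05401647] 0.1188544615863513 97.5012195110321 [ 0.17640829 -0.55804238  2.24132031]
0.08 0 -0.06 0 0 0 1; 0.15 0 -0.13 0 0 0 1; 0.23 0 -0.19 0 0 0 1; 0.3 0 -0.26 0 0 0 1; 0.38 0 -0.32 0 0 0 1
-0.26 -0.01 -0.3 0 0 0 1; -0.52 -0.03 -0.61 0 0 0 1; -0.78 -0.04 -0.91 0 0 0 1; -1.04 -0.06 -1.22 0 0 0 1; -1.3 -0.07 -1.52 0 0 0 1
-0.26 -0.02 -0.36 0 0 0 1; -0.51 -0.03 -0.72 0 0 0 1; -0.77 -0.05 -1.08 0 0 0 1; -1.02 -0.06 -1.44 0 0 0 1; -1.28 -0.08 -1.8 0 0 0 1
```

Lift, check that it's held level, then pull out.

Emit:
jog_arm:
  motion: "0.08 0 -0.06 0 0 0 1; 0.15 0 -0.13 0 0 0 1; 0.23 0 -0.19 0 0 0 1; 0.3 0 -0.26 0 0 0 1; 0.38 0 -0.32 0 0 0 1"

```text
time: 9.75
tool_pos: [0.5653, 0.1798, 0.0792]
tcp_rot: [179.8, -49.5, 66.7]
ft_force: [0.4, -0.7, -2.1]
grip_width: 0.124
gripper_force: 97.4
```

Emit:
jog_arm:
  motion: "0 0 0 0 0 0 1; 0 0 0 0 0 0 1; 0 0 0 0 0 0 1"

```text
time: 10.05
tool_pos: [0.5652, 0.1798, 0.0786]
tcp_rot: [179.8, -49.5, 66.7]
ft_force: [0.9, 0.4, -1.7]
grip_width: 0.128
gripper_force: 97.4
```

Run:
```python
from h import *
p,r,o=now();print(p,o["grip_width"],o["gripper_force"],o["ft_force"])
im=imaging.get_image("wrist");a=cv2.imread("pics/w3.png")
cv2.imwrite("pics/w4.png",im)
d=im[80:];print(cv2.phaseCorrelate(np.float32(cv2.cvtColor(a[0:140,230:400],6)),np.float32(cv2.cvtColor(d[0:140,230:400],6))))
cv2.imwrite("pics/w4c.png",np.hstack([a[:240,170:450],d[:240,170:450]]))
```

```text
[0.56522818 0.1797761  0.07861785] 0.12830962255168119 97.35387682914734 [ 0.93659722  0.36035931 -1.72654501]
((0.315607159283843, 0.31703021958323063), 0.10808231521535802)
```

View pics/w4c.png

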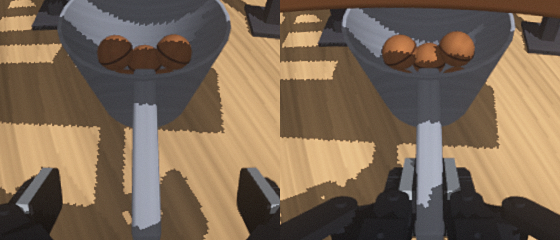

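After the lift the cup keeps the same place in the wrist view, with its mouth at about y 10–70 in the crop and no sag. The walnuts are inside. I'll pull it out.

Emit:
jog_arm:
  motion: "-0.26 -0.01 -0.3 0 0 0 1; -0.52 -0.03 -0.61 0 0 0 1; -0.78 -0.04 -0.91 0 0 0 1; -1.04 -0.06 -1.22 0 0 0 1; -1.3 -0.07 -1.52 0 0 0 1"

```text
time: 10.6
tool_pos: [0.5219, 0.0888, 0.0785]
tcp_rot: [179.8, -49.5, 66.7]
ft_force: [-0.5, -0.3, -2.2]
grip_width: 0.124
gripper_force: 97.8
```

Emit:
jog_arm:
  motion: "-0.26 -0.02 -0.36 0 0 0 1; -0.51 -0.03 -0.72 0 0 0 1; -0.77 -0.05 -1.08 0 0 0 1; -1.02 -0.06 -1.44 0 0 0 1; -1.28 -0.08 -1.8 0 0 0 1"

```text
time: 11.1
tool_pos: [0.4746, -0.0108, 0.0885]
tcp_rot: [179.8, -49.5, 66.7]
ft_force: [0.1, -0.4, -1.3]
grip_width: 0.121
gripper_force: 97.9
```

Run:
```python
from h import *
p,r,o=now();print(p,o["tcp_rot"],o["joint_pos"].round(1),o["grip_width"],o["gripper_force"],o["ft_force"])
t=imaging.get_image("top");cv2.imwrite("pics/top1.png",t)
# pot rim: bright/grey ellipse in top and scene, fit rim only by outer contour near pot
def wrist(az,A,Rt):
    M=R.from_euler("ZY",[az,A],degrees=True).inv()*Rt
    return (M.as_euler("ZYZ",degrees=True)-[0,0,90]).round()
for az in (-39,-30):
  for psi in (60,30,0,-39):
    for ln in (50,0,-45,-55): print(az,psi,ln,wrist(az,110,RA(psi,ln)))
```

```text
[ 0.47459177 -0.01078646  0.0885146 ] [179.79407334 -49.46987978  66.7218493 ] [-34.2  30.6 124.2  61.6  58.1 -60.6] 0.12106033010452037 97.8888201713562 [ 0.14304182 -0.36845691 -1.30226054]
-39 60 50 [ 50.  84. -21.]
-39 60 0 [ 0. 70. -9.]
-39 60 -45 [-48.  70.   8.]
-39 60 -55 [-59.  72.  12.]
-39 30 50 [54. 61. -3.]
-39 30 0 [ 0. 70. 21.]
-39 30 -45 [-41.  90.  29.]
-39 30 -55 [-50.  95.  28.]
-39 0 50 [50. 39. 19.]
-39 0 0 [ 0. 70. 51.]
-39 0 -45 [-28. 106.  52.]
-39 0 -55 [-34. 114.  50.]
-39 -39 50 [ 0. 20. 90.]
-39 -39 0 [ 0. 70. 90.]
-39 -39 -45 [  0. 115.  90.]
-39 -39 -55 [  0. 125.  90.]
-30 60 50 [ 52.  77. -16.]
-30 60 0 [-0. 70.  0.]
-30 60 -45 [-47.  76.  14.]
-30 60 -55 [-57.  79.  17.]
-30 30 50 [55. 55.  3.]
-30 30 0 [ 0. 70. 30.]
-30 30 -45 [-38.  95.  35.]
-30 30 -55 [-46. 101.  34.]
-30 0 50 [45. 33. 29.]
-30 0 0 [ 0. 70. 60.]
-30 0 -45 [-22. 109.  60.]
-30 0 -55 [-28. 118.  58.]
-30 -39 50 [ -19.   21. -246.]
-30 -39 0 [   0.   70. -261.]
-30 -39 -45 [   7.  114. -261.]
-30 -39 -55 [   9.  124. -260.]
```

Run:
```python
from h import *
rows([([.44,-.08,.2],RA(50,49.5)),([.37,-.2,.28],RA(25,45)),([.28,-.352,.30],RA(0,20)),([.30,-.352,.27],RA(0,-10)),([.3475,-.352,.267],RA(0,-30)),([.3875,-.352,.267],RA(0,-45)),([.42,-.352,.265],RA(0,-58))],1)
```

```text
0.14 -0.02 -0.52 -0.31 0 0.27 1; 0.29 -0.03 -1.04 -0.62 0 0.54 1; 0.43 -0.05 -1.56 -0.93 0.01 0.82 1; 0.57 -0.07 -2.07 -1.24 0.01 1.09 1; 0.72 -0.09 -2.59 -1.55 0.01 1.36 1
-0.11 0.09 -0.62 -0.46 -0.11 0.42 1; -0.22 0.19 -1.25 -0.92 -0.22 0.85 1; -0.34 0.28 -1.87 -1.38 -0.33 1.27 1; -0.45 0.38 -2.5 -1.84 -0.44 1.7 1; -0.56 0.47 -3.12 -2.3 -0.55 2.12 1
-0.36 0.4 -0.47 -0.34 -0.61 0.53 1; -0.71 0.8 -0.94 -0.68 -1.23 1.06 1; -1.07 1.2 -1.41 -1.02 -1.84 1.59 1; -1.42 1.6 -1.88 -1.35 -2.46 2.13 1; -1.78 1.99 -2.34 -1.69 -3.07 2.66 1
0.03 0 0.14 0 -0.75 0 1; 0.07 0 0.28 0 -1.5 0 1; 0.1 0 0.42 0 -2.25 0 1; 0.14 0 0.56 0 -3 0 1; 0.17 0 0.7 0 -3.75 0 1
0.19 0 -0.02 0 -0.5 0 1; 0.38 0 -0.04 0 -1 0 1; 0.57 0 -0.06 0 -1.5 0 1; 0.76 0 -0.08 0 -2 0 1; 0.95 0 -0.11 0 -2.5 0 1
0.14 0 -0.08 0 -0.37 0 1; 0.28 0 -0.16 0 -0.75 0 1; 0.42 0 -0.24 0 -1.12 0 1; 0.55 0 -0.32 0 -1.5 0 1; 0.69 0 -0.4 0 -1.87 0 1
0.1 0 -0.09 0 -0.33 0 1; 0.2 0 -0.17 0 -0.65 0 1; 0.29 0 -0.26 0 -0.98 0 1; 0.39 0 -0.35 0 -1.3 0 1; 0.49 0 -0.43 0 -1.63 0 1
```

Emit:
jog_arm:
  motion: "0.14 -0.02 -0.52 -0.31 0 0.27 1; 0.29 -0.03 -1.04 -0.62 0 0.54 1; 0.43 -0.05 -1.56 -0.93 0 0.82 1; 0.57 -0.07 -2.07 -1.24 0 1.09 1; 0.72 -0.09 -2.59 -1.55 0 1.36 1"

```text
time: 11.65
tool_pos: [0.4403, -0.0772, 0.2007]
tcp_rot: [-179.8, -49.5, 49.8]
ft_force: [0.4, -0.9, -1.8]
grip_width: 0.124
gripper_force: 98.4
```

Emit:
jog_arm:
  motion: "-0.11 0.09 -0.62 -0.46 -0.11 0.42 1; -0.22 0.19 -1.25 -0.92 -0.22 0.85 1; -0.34 0.28 -1.87 -1.38 -0.33 1.27 1; -0.45 0.38 -2.5 -1.84 -0.44 1.7 1; -0.56 0.47 -3.12 -2.3 -0.55 2.12 1"

```text
time: 12.15
tool_pos: [0.3702, -0.1974, 0.2806]
tcp_rot: [-179.9, -44.9, 24.8]
ft_force: [0.5, -1.3, -2.3]
grip_width: 0.128
gripper_force: 98.3
```

Run:
```python
from h import *
p,r,o=now();print(p,o["tcp_rot"],o["joint_pos"].round(1),o["gripper_force"])
rows([([.325,-.276,.29],RA(12.5,32)),([.28,-.352,.30],RA(0,20))],1)
```

```text
[ 0.37015197 -0.19739557  0.2805828 ] [-179.91353366  -44.94716986   24.80494611] [-63.6  -3.  129.1  51.5  64.4 -26.3] 98.316171169281
-0.18 0.21 -0.24 -0.19 -0.32 0.24 1; -0.37 0.42 -0.47 -0.39 -0.64 0.48 1; -0.55 0.63 -0.71 -0.58 -0.97 0.72 1; -0.73 0.84 -0.94 -0.78 -1.29 0.97 1; -0.91 1.05 -1.18 -0.97 -1.61 1.21 1
-0.18 0.26 -0.16 -0.14 -0.3 0.28 1; -0.37 0.52 -0.32 -0.27 -0.6 0.56 1; -0.55 0.77 -0.49 -0.41 -0.9 0.84 1; -0.73 1.03 -0.65 -0.55 -1.2 1.13 1; -0.92 1.29 -0.81 -0.69 -1.49 1.41 1
```

Emit:
jog_arm:
  motion: "-0.18 0.21 -0.24 -0.19 -0.32 0.24 1; -0.37 0.42 -0.47 -0.39 -0.64 0.48 1; -0.55 0.63 -0.71 -0.58 -0.97 0.72 1; -0.73 0.84 -0.94 -0.78 -1.29 0.97 1; -0.91 1.05 -1.18 -0.97 -1.61 1.21 1"

```text
time: 12.65
tool_pos: [0.3257, -0.2757, 0.2894]
tcp_rot: [-179.9, -31.9, 12.6]
ft_force: [-0.2, -0.1, -2.3]
grip_width: 0.125
gripper_force: 98.3
```

Emit:
jog_arm:
  motion: "-0.18 0.26 -0.16 -0.14 -0.3 0.28 1; -0.37 0.52 -0.32 -0.27 -0.6 0.56 1; -0.55 0.77 -0.49 -0.41 -0.9 0.84 1; -0.73 1.03 -0.65 -0.55 -1.2 1.13 1; -0.92 1.29 -0.81 -0.69 -1.49 1.41 1"

```text
time: 13.15
tool_pos: [0.281, -0.3517, 0.2993]
tcp_rot: [-179.9, -20.0, 0.0]
ft_force: [0.6, -0.0, -2.4]
grip_width: 0.126
gripper_force: 98.3
```

Run:
```python
from h import *
import pickle
p,r,o=now();print(p,o["tcp_rot"],o["joint_pos"].round(1),o["gripper_force"],o["ft_force"])
C=wcam();im=imaging.get_image("wrist");pickle.dump(C,open("w5.pkl","wb"));cv2.imwrite("pics/w5.png",im)
```

```text
[ 0.28095423 -0.3517172   0.29928054] [-1.79918787e+02 -1.99657223e+01  3.70334734e-02] [-65.3  -4.9 116.8  20.8  61.2  15.7] 98.27681064605713 [ 0.60838801 -0.00608688 -2.39598036]
```

View pics/w5.png

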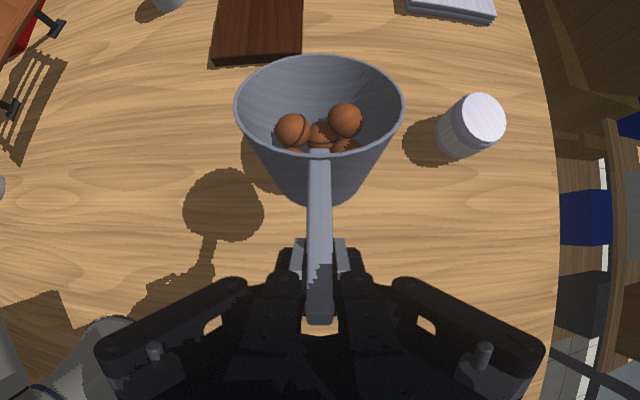

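The cup is level enough, the walnuts are in it at (318,130), and it hides the pot behind it as expected. The block's near edge runs from (211,68) to (303,62). I'll tip and pour.

Emit:
jog_arm:
  motion: "0.03 0 0.14 0 -0.75 0 1; 0.07 0 0.28 0 -1.5 0 1; 0.1 0 0.42 0 -2.25 0 1; 0.14 0 0.56 0 -3 0 1; 0.17 0 0.7 0 -3.75 0 1"

```text
time: 13.7
tool_pos: [0.3018, -0.351, 0.2694]
tcp_rot: [-179.9, 10.1, 0.2]
ft_force: [-0.4, 0.4, -3.3]
grip_width: 0.128
gripper_force: 98.3
```

Run:
```python
from h import *
p,r,o=now();print(p,o["tcp_rot"],o["joint_pos"].round(1),o["gripper_force"],o["ft_force"])
im=imaging.get_image("scene");t=imaging.get_image("top");w=imaging.get_image("wrist")
a=cv2.resize(im[140:260,200:330],None,fx=3,fy=3,interpolation=2);b=cv2.resize(t[150:280,340:470],None,fx=2.77,fy=2.77,interpolation=2)[:360]
w=cv2.resize(w,(380,238))
c=np.zeros((600,770,3),np.uint8);c[:360,:390]=a[:360,:390];c[:360,400:760]=b[:,:360];c[361:599,:380]=w
cv2.imwrite("pics/pour1.png",c)
```

```text
[ 0.30181563 -0.35095921  0.26940463] [-179.94279962   10.12492083    0.20772504] [-44.3   7.5 106.   -7.3  74.   48. ] 98.29437017440796 [-0.39963261  0.39584967 -3.29838318]
```

View pics/pour1.png

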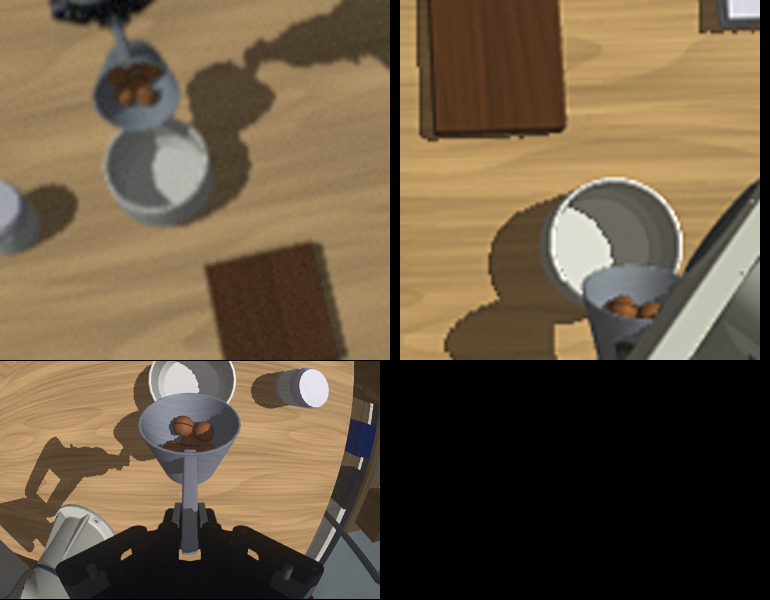

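The scene crop shows all the walnuts in the tipped cup, with its lip just over the pot's near rim. In the wrist crop, the cup and pot line up laterally at x≈190. The top crop gives the rim centre near (417,239).

Run:
```python
from h import *
print("pot top",plane("top",(340+213/2.77,150+246/2.77),.095),"scene",plane("scene",(200+158/3,140+168/3),.095))
print("lip top",plane("top",(340+233/2.77,150+265/2.77),.149),"scene",plane("scene",(200+137/3,140+130/3),.149))
p,r,o=now();print("lip calc",p+[.10,0,-.121])
rows([([.3475,-.352,.267],RA(0,-30)),([.3875,-.352,.267],RA(0,-45)),([.42,-.352,.265],RA(0,-58))],1)
```

```text
pot top [ 0.42155438 -0.3516446   0.095     ] scene [ 0.43817446 -0.35211626  0.095     ]
lip top [ 0.399327   -0.35821244  0.149     ] scene [ 0.40103599 -0.36461299  0.149     ]
lip calc [ 0.402453   -0.35049256  0.14722323]
0.18 0.01 -0.03 0 -0.5 0.01 1; 0.36 0.01 -0.05 0 -1 0.02 1; 0.53 0.02 -0.08 -0.01 -1.5 0.03 1; 0.71 0.03 -0.11 -0.01 -2.01 0.04 1; 0.89 0.04 -0.13 -0.01 -2.51 0.05 1
0.14 0 -0.08 0 -0.37 0 1; 0.28 0 -0.16 0 -0.75 0 1; 0.42 0 -0.24 0 -1.12 0 1; 0.55 0 -0.32 0 -1.5 0 1; 0.69 0 -0.4 0 -1.87 0 1
0.1 0 -0.09 0 -0.33 0 1; 0.2 0 -0.17 0 -0.65 0 1; 0.29 0 -0.26 0 -0.98 0 1; 0.39 0 -0.35 0 -1.3 0 1; 0.49 0 -0.43 0 -1.63 0 1
```

Emit:
jog_arm:
  motion: "0.18 0.01 -0.03 0 -0.5 0 1; 0.36 0.01 -0.05 0 -1 0 1; 0.53 0.02 -0.08 0 -1.5 0 1; 0.71 0.03 -0.11 0 -2.01 0 1; 0.89 0.04 -0.13 0 -2.51 0 1"

```text
time: 14.35
tool_pos: [0.3461, -0.3535, 0.2687]
tcp_rot: [-179.9, 30.0, 0.2]
ft_force: [-0.1, -0.7, -2.6]
grip_width: 0.119
gripper_force: 98.4
```

Emit:
jog_arm:
  motion: "0.14 0 -0.08 0 -0.37 0 1; 0.28 0 -0.16 0 -0.75 0 1; 0.42 0 -0.24 0 -1.12 0 1; 0.55 0 -0.32 0 -1.5 0 1; 0.69 0 -0.4 0 -1.87 0 1"

```text
time: 14.85
tool_pos: [0.3858, -0.3536, 0.2686]
tcp_rot: [-179.7, 44.9, 0.3]
ft_force: [0.0, -0.6, -1.6]
grip_width: 0.121
gripper_force: 98.6
```

Emit:
jog_arm:
  motion: "0 0 0 0 0 0 1; 0 0 0 0 0 0 1; 0 0 0 0 0 0 1; 0 0 0 0 0 0 1; 0 0 0 0 0 0 1"

```text
time: 15.35
tool_pos: [0.3859, -0.3538, 0.2689]
tcp_rot: [180.0, 44.9, 0.1]
ft_force: [0.0, 0.3, -0.1]
grip_width: 0.124
gripper_force: 98.5
```

Emit:
jog_arm:
  motion: "0.1 0 -0.09 0 -0.33 0 1; 0.2 0 -0.17 0 -0.65 0 1; 0.29 0 -0.26 0 -0.98 0 1; 0.39 0 -0.35 0 -1.3 0 1; 0.49 0 -0.43 0 -1.63 0 1"

```text
time: 15.85
tool_pos: [0.4191, -0.3537, 0.2665]
tcp_rot: [180.0, 58.0, 0.1]
ft_force: [0.0, -0.9, -1.9]
grip_width: 0.126
gripper_force: 98.6
```

Emit:
jog_arm:
  motion: "0 0 0 0 0 0 1; 0 0 0 0 0 0 1; 0 0 0 0 0 0 1; 0 0 0 0 0 0 1; 0 0 0 0 0 0 1"

```text
time: 16.35
tool_pos: [0.4186, -0.3538, 0.2669]
tcp_rot: [179.9, 57.9, 0.1]
ft_force: [-0.5, 0.2, 0.1]
grip_width: 0.126
gripper_force: 98.6
```

Run:
```python
from h import *
p,r,o=now();print(p,o["tcp_rot"],o["joint_pos"].round(1),o["gripper_force"],o["ft_force"])
im=imaging.get_image("scene");t=imaging.get_image("top");w=imaging.get_image("wrist")
a=cv2.resize(im[140:260,200:330],None,fx=3,fy=3,interpolation=2);b=cv2.resize(t[150:280,340:470],None,fx=2.77,fy=2.77,interpolation=2)[:360]
w=cv2.resize(w,(380,238))
c=np.zeros((600,770,3),np.uint8);c[:360,:390]=a[:360,:390];c[:360,400:760]=b[:,:360];c[361:599,:380]=w
cv2.imwrite("pics/pour2.png",c)
```

```text
[ 0.41861922 -0.35376339  0.2668981 ] [1.79943606e+02 5.79258662e+01 7.32535581e-02] [-26.6  41.3  75.  -25.1 116.3  63.3] 98.61578106880188 [-0.4885537   0.15842778  0.0779278 ]
```

View pics/pour2.png

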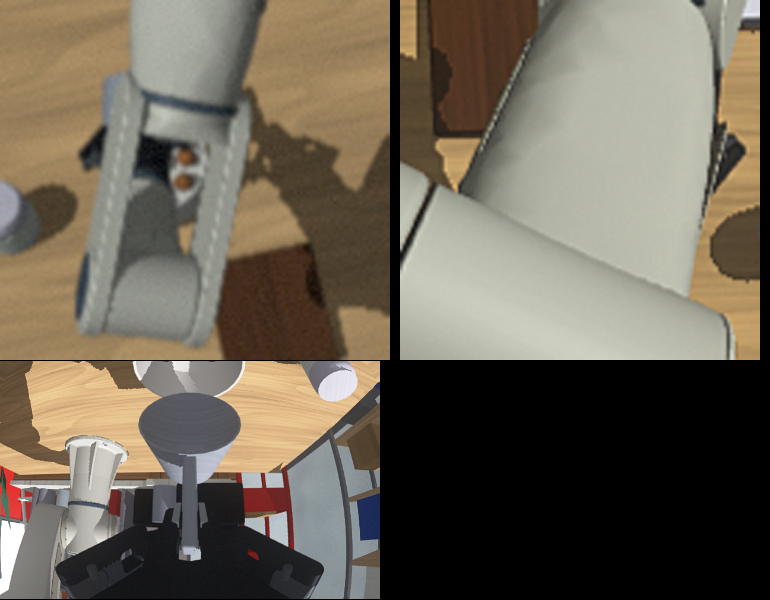

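The wrist crop shows the tipped cup empty, and the scene crop shows walnuts in the pot at about (185,157) and (183,182). I'll tip back the same way.

Run:
```python
from h import *
import pickle
C=pickle.load(open("w5.pkl","rb"))
def t2(a,u,b,v):
    s=np.linalg.lstsq(np.c_[u,-v],b-a,rcond=None)[0];return (a+u*s[0]+b+v*s[1])/2,np.linalg.norm(a+u*s[0]-b-v*s[1])
im=cv2.imread("pics/w5.png");m=cv2.inRange(cv2.cvtColor(im,cv2.COLOR_BGR2HSV),(0,60,15),(15,255,130));m[100:]=0;m[:,:180]=0
c=max(cv2.findContours(m,0,1)[0],key=cv2.contourArea);print(cv2.approxPolyDP(c,4,True).reshape(-1,2).tolist())
for w,t,s in(((211,66),(352.5,198.5),(306,221.5)),((303,60),(399.5,196),(268.5,228.5))):
    print(t2(*wray(w,C),*ray("top",t)),t2(*wray(w,C),*ray("scene",s)),[wplane(w,C,z)[:2].round(3) for z in(.025,.04,.06)])
rows([([.3875,-.353,.28],RA(0,-45)),([.33,-.353,.29],RA(0,-20)),([.29,-.352,.31],RA(0,10)),([.36,-.29,.29],RA(-8,30)),([.45,-.22,.25],RA(-20,49.5)),([.552,-.212,.165],RA(-20,49.5))],1)
```

```text
[[218, 3], [207, 68], [233, 63], [261, 66], [301, 53], [303, 0]]
(array([ 0.55710312, -0.17240444,  0.01341981]), np.float64(0.005956659508748364)) (array([ 0.56376476, -0.16366868, -0.00247855]), np.float64(0.0009688276398807273)) [array([ 0.548, -0.175]), array([ 0.539, -0.182]), array([ 0.527, -0.19 ])]
(array([ 5.64150387e-01, -3.25406560e-01,  3.25790724e-04]), np.float64(0.002359516346541751)) (array([ 0.55979706, -0.32325209,  0.00608159]), np.float64(0.0030927604007514637)) [array([ 0.549, -0.326]), array([ 0.54 , -0.327]), array([ 0.528, -0.328])]
-0.11 0 0.08 0 0.32 0 1; -0.22 -0.01 0.15 0.01 0.65 0 1; -0.34 -0.01 0.23 0.01 0.97 0.01 1; -0.45 -0.01 0.31 0.01 1.3 0.01 1; -0.56 -0.02 0.39 0.01 1.62 0.01 1
-0.19 0 0.13 0 0.62 0 1; -0.38 0 0.27 0 1.25 0 1; -0.57 0 0.4 0 1.87 0 1; -0.76 0 0.54 0 2.5 0 1; -0.95 0 0.67 0 3.12 0 1
-0.18 0 -0.02 0 0.75 0 1; -0.36 -0.01 -0.04 0 1.5 0 1; -0.53 -0.01 -0.06 0 2.25 0 1; -0.71 -0.02 -0.08 0 3 0 1; -0.89 -0.02 -0.1 0 3.75 0 1
0.26 -0.25 0.13 -0.07 0.5 0.19 1; 0.52 -0.5 0.25 -0.14 1 0.38 1; 0.79 -0.74 0.38 -0.21 1.5 0.57 1; 1.05 -0.99 0.51 -0.28 2 0.76 1; 1.31 -1.24 0.64 -0.34 2.5 0.94 1
0.19 -0.33 0.3 -0.19 0.49 0.23 1; 0.39 -0.65 0.59 -0.39 0.97 0.46 1; 0.58 -0.98 0.89 -0.58 1.46 0.7 1; 0.78 -1.31 1.19 -0.77 1.94 0.93 1; 0.97 -1.64 1.49 -0.96 2.43 1.16 1
-0.02 -0.17 0.5 0 0 0 1; -0.03 -0.34 1.01 0 0 0 1; -0.05 -0.51 1.51 0 0 0 1; -0.07 -0.68 2.02 0 0 0 1; -0.08 -0.85 2.52 0 0 0 1
```

Emit:
jog_arm:
  motion: "-0.11 0 0.08 0 0.32 0 1; -0.22 0 0.15 0 0.65 0 1; -0.34 0 0.23 0 0.97 0 1; -0.45 0 0.31 0 1.3 0 1; -0.56 0 0.39 0 1.62 0 1"

```text
time: 17.0
tool_pos: [0.3872, -0.3537, 0.28]
tcp_rot: [180.0, 44.9, 0.1]
ft_force: [0.8, -1.0, -0.9]
grip_width: 0.127
gripper_force: 98.6
```

Emit:
jog_arm:
  motion: "-0.19 0 0.13 0 0.62 0 1; -0.38 0 0.27 0 1.25 0 1; -0.57 0 0.4 0 1.87 0 1; -0.76 0 0.54 0 2.5 0 1; -0.95 0 0.67 0 3.12 0 1"

```text
time: 17.5
tool_pos: [0.3296, -0.3537, 0.2901]
tcp_rot: [180.0, 19.9, 0.1]
ft_force: [-0.3, -0.2, -1.8]
grip_width: 0.125
gripper_force: 98.5
```

Emit:
jog_arm:
  motion: "-0.18 0 -0.02 0 0.75 0 1; -0.36 0 -0.04 0 1.5 0 1; -0.53 0 -0.06 0 2.25 0 1; -0.71 0 -0.08 0 3 0 1; -0.89 0 -0.1 0 3.75 0 1"

```text
time: 18.0
tool_pos: [0.2896, -0.3537, 0.3104]
tcp_rot: [179.9, -10.1, 0.2]
ft_force: [-0.7, 0.2, -1.5]
grip_width: 0.129
gripper_force: 98.6
```

Run:
```python
from h import *
p,r,o=now();print(p,o["tcp_rot"],o["joint_pos"].round(1),o["gripper_force"],o["ft_force"])
for n,(x,y,X,Y) in {"top":(370,205,450,275),"scene":(225,170,280,225),"wrist":(200,0,440,200)}.items():
    im=imaging.get_image(n);cv2.imwrite(f"pics/{n}_chk.png",im);h=cv2.cvtColor(im,cv2.COLOR_BGR2HSV)
    m=cv2.inRange(h,(4,120,40),(16,255,255));q=np.zeros_like(m);q[y:Y,x:X]=m[y:Y,x:X]
    k,l,s,c=cv2.connectedComponentsWithStats(q);print(n,[(s[i,4],c[i].round().tolist()) for i in range(1,k) if s[i,4]>8])
```

```text
[ 0.28956576 -0.3536581   0.31037005] [179.89777291 -10.14194339   0.18443786] [-57.2  -2.9 111.5   9.3  66.   29.2] 98.55621814727783 [-0.74236278  0.18394641 -1.51292262]
top [(np.int32(110), [413.0, 224.0]), (np.int32(51), [403.0, 237.0]), (np.int32(45), [402.0, 248.0]), (np.int32(14), [411.0, 248.0])]
scene [(np.int32(15), [262.0, 192.0]), (np.int32(16), [252.0, 194.0]), (np.int32(14), [244.0, 196.0]), (np.int32(15), [261.0, 200.0])]
wrist [(np.int32(2167), [249.0, 11.0]), (np.int32(10), [218.0, 33.0])]
```

Emit:
jog_arm:
  motion: "0.26 -0.25 0.13 -0.07 0.5 0.19 1; 0.52 -0.5 0.25 -0.14 1 0.38 1; 0.79 -0.74 0.38 -0.21 1.5 0.57 1; 1.05 -0.99 0.51 -0.28 2 0.76 1; 1.31 -1.24 0.64 -0.34 2.5 0.94 1"

```text
time: 18.65
tool_pos: [0.3611, -0.2908, 0.2889]
tcp_rot: [-179.9, -30.0, -7.8]
ft_force: [0.1, 0.7, -2.0]
grip_width: 0.127
gripper_force: 98.6
```

Emit:
jog_arm:
  motion: "0.19 -0.33 0.3 -0.19 0.49 0.23 1; 0.39 -0.65 0.59 -0.39 0.97 0.46 1; 0.58 -0.98 0.89 -0.58 1.46 0.7 1; 0.78 -1.31 1.19 -0.77 1.94 0.93 1; 0.97 -1.64 1.49 -0.96 2.43 1.16 1"

```text
time: 19.15
tool_pos: [0.4433, -0.2273, 0.2591]
tcp_rot: [-179.6, -47.4, -17.2]
ft_force: [1.2, 0.3, -0.6]
grip_width: 0.124
gripper_force: 98.5
```

Run:
```python
from h import *
import pickle
p,r,o=now();print(p,o["tcp_rot"],o["joint_pos"].round(1),o["gripper_force"],o["ft_force"])
for n,(x,y,X,Y) in {"top":(370,205,450,275),"scene":(225,170,280,225)}.items():
    im=imaging.get_image(n);cv2.imwrite(f"pics/{n}_chk2.png",im);h=cv2.cvtColor(im,cv2.COLOR_BGR2HSV)
    for lo in ((4,120,40),(3,90,15)):
        m=cv2.inRange(h,lo,(18,255,255));q=np.zeros_like(m);q[y:Y,x:X]=m[y:Y,x:X]
        k,l,s,c=cv2.connectedComponentsWithStats(q);print(n,lo,[(s[i].tolist(),c[i].round().tolist()) for i in range(1,k) if s[i,4]>8])
C=wcam();im=imaging.get_image("wrist");cv2.imwrite("pics/w6.png",im)
m=cv2.inRange(cv2.cvtColor(im,cv2.COLOR_BGR2HSV),(0,60,15),(15,255,130))
for c in cv2.findContours(m,0,1)[0]:
    if cv2.contourArea(c)>500:
        a=cv2.approxPolyDP(c,5,True).reshape(-1,2);print(cv2.contourArea(c),a.tolist());print([wplane(q,C,.03)[:2].round(3).tolist() for q in a])
rows([([.554,-.212,.15],RA(-20,49.5)),([.554,-.212,.115],RA(-20,49.5))],1)
```

```text
[ 0.44325437 -0.22732551  0.25906583] [-179.60754305  -47.36185227  -17.21736457] [-37.9  -8.6 138.9  74.8  16.    1.4] 98.54791760444641 [ 1.19812719  0.34330785 -0.63920698]
top (4, 120, 40) [([370, 205, 14, 30, 238], [375.0, 217.0]), ([387, 205, 63, 70, 1376], [427.0, 239.0]), ([404, 221, 18, 8, 109], [413.0, 224.0]), ([400, 233, 8, 8, 51], [403.0, 237.0]), ([400, 245, 6, 7, 27], [403.0, 247.0]), ([410, 245, 8, 7, 53], [413.0, 248.0]), ([421, 244, 8, 8, 53], [424.0, 247.0]), ([442, 269, 8, 6, 25], [445.0, 272.0])]
top (3, 90, 15) [([370, 205, 14, 31, 290], [375.0, 217.0]), ([387, 205, 63, 70, 1797], [426.0, 240.0]), ([404, 220, 18, 9, 119], [413.0, 224.0]), ([400, 233, 8, 8, 56], [403.0, 237.0]), ([379, 242, 4, 4, 12], [381.0, 244.0]), ([399, 245, 7, 7, 32], [402.0, 247.0]), ([409, 244, 9, 9, 58], [413.0, 248.0]), ([420, 244, 10, 8, 58], [424.0, 248.0])]
scene (4, 120, 40) [([250, 192, 5, 4, 15], [252.0, 194.0]), ([243, 194, 4, 5, 16], [244.0, 196.0])]
scene (3, 90, 15) [([225, 170, 55, 55, 1349], [246.0, 198.0]), ([259, 190, 3, 4, 9], [260.0, 192.0]), ([250, 192, 6, 5, 23], [252.
[... 2339 characters left out ...]
28, -0.173], [0.7, -0.163], [0.644, -0.161], [0.634, -0.172], [0.581, -0.161], [0.576, -0.173], [0.572, -0.161], [0.553, -0.172], [0.56, -0.163], [0.548, -0.171], [0.545, -0.161], [0.543, -0.173], [0.552, -0.173], [0.543, -0.199], [0.566, -0.229], [0.562, -0.242], [0.605, -0.256], [0.644, -0.227]]
629.5 [[102, 113], [71, 126], [63, 150], [96, 136]]
[[0.986, 0.132], [0.986, 0.228], [0.906, 0.229], [0.907, 0.131]]
-0.05 -0.19 0.6 -0.06 0.05 0.05 1; -0.1 -0.38 1.19 -0.13 0.11 0.1 1; -0.16 -0.57 1.79 -0.19 0.16 0.14 1; -0.21 -0.76 2.38 -0.25 0.21 0.19 1; -0.26 -0.95 2.98 -0.31 0.27 0.24 1
-0.11 0 0.09 0 0 0 1; -0.21 0 0.18 0 0 0 1; -0.32 0 0.27 0 0 0 1; -0.43 0 0.36 0 0 0 1; -0.53 0 0.45 0 0 0 1
```

Run:
```python
from h import *
def wrist(az,A,Rt):
    return ((R.from_euler("ZY",[az,A],degrees=True).inv()*Rt).as_euler("ZYZ",degrees=True)-[0,0,90]).round()
for az,A,psi in((-44,130,70),(-44,115,70),(-44,145,70),(-50,130,10),(-50,130,30),(-48,130,50)): print(az,A,psi,wrist(az,A,RA(psi,49.5)))
L=49.5
rows([([.44,-.25,.27],RA(5,L)),([.46,-.29,.265],RA(27,L)),([.53,-.33,.25],RA(49,L)),([.613,-.339,.21],RA(70,L)),([.613,-.339,.13],RA(70,L))],1)
```

```text
-44 130 70 [ 45.  80. -45.]
-44 115 70 [ 44.  90. -34.]
-44 145 70 [ 48.  69. -56.]
-50 130 10 [ 69.  45. -20.]
-50 130 30 [ 61.  59. -28.]
-48 130 50 [ 53.  70. -36.]
0.04 0.09 -0.02 0.4 0.05 -0.37 1; 0.07 0.17 -0.04 0.81 0.1 -0.73 1; 0.11 0.26 -0.06 1.21 0.15 -1.1 1; 0.14 0.35 -0.07 1.62 0.21 -1.47 1; 0.18 0.43 -0.09 2.02 0.26 -1.83 1
0.03 0.17 0.06 0.42 0 -0.36 1; 0.05 0.33 0.13 0.84 0 -0.71 1; 0.08 0.5 0.19 1.25 0 -1.07 1; 0.11 0.67 0.25 1.67 0 -1.43 1; 0.14 0.83 0.31 2.09 0 -1.79 1
0.07 0.27 0.17 0.42 0 -0.36 1; 0.14 0.54 0.35 0.84 0 -0.71 1; 0.21 0.81 0.52 1.25 0 -1.07 1; 0.28 1.08 0.69 1.67 0 -1.43 1; 0.35 1.35 0.87 2.09 0 -1.79 1
0 0.27 0.25 0.4 0 -0.34 1; 0 0.55 0.5 0.8 0 -0.68 1; 0.01 0.82 0.75 1.2 0 -1.02 1; 0.01 1.1 1 1.6 0 -1.36 1; 0.01 1.37 1.24 2 0 -1.7 1
-0.24 0 0.21 0 0 0 1; -0.49 0 0.42 0 0 0 1; -0.73 0 0.62 0 0 0 1; -0.97 0 0.83 0 0 0 1; -1.22 0 1.04 0 0 0 1
```

Emit:
jog_arm:
  motion: "0.04 0.09 -0.02 0.4 0.05 -0.37 1; 0.07 0.17 -0.04 0.81 0.1 -0.73 1; 0.11 0.26 -0.06 1.21 0.15 -1.1 1; 0.14 0.35 -0.07 1.62 0.21 -1.47 1; 0.18 0.43 -0.09 2.02 0.26 -1.83 1"

```text
time: 19.8
tool_pos: [0.4376, -0.2523, 0.2701]
tcp_rot: [179.9, -49.3, 5.1]
ft_force: [1.3, -0.6, -0.8]
grip_width: 0.127
gripper_force: 98.6
```

Emit:
jog_arm:
  motion: "0.03 0.17 0.06 0.42 0 -0.36 1; 0.05 0.33 0.13 0.84 0 -0.71 1; 0.08 0.5 0.19 1.25 0 -1.07 1; 0.11 0.67 0.25 1.67 0 -1.43 1; 0.14 0.83 0.31 2.09 0 -1.79 1"

```text
time: 20.3
tool_pos: [0.4565, -0.293, 0.2647]
tcp_rot: [-179.9, -49.1, 26.9]
ft_force: [0.7, -0.0, -1.7]
grip_width: 0.126
gripper_force: 98.6
```

Run:
```python
from h import *
p,r,o=now();print(p,o["tcp_rot"],o["joint_pos"].round(1),o["gripper_force"],o["ft_force"]);L=49.5
rows([([.53,-.33,.25],RA(49,L)),([.613,-.339,.21],RA(70,L))],1)
```

```text
[ 0.4565084  -0.29295945  0.2646638 ] [-179.89875807  -49.10208303   26.89151186] [-61.4  12.6 116.8  56.9  64.4 -31.1] 98.62248659133911 [ 0.73157947 -0.00939937 -1.65141672]
0.08 0.27 0.19 0.42 0.01 -0.36 1; 0.17 0.53 0.37 0.83 0.02 -0.72 1; 0.25 0.8 0.56 1.25 0.03 -1.08 1; 0.33 1.06 0.74 1.67 0.04 -1.44 1; 0.42 1.33 0.93 2.08 0.05 -1.8 1
0 0.27 0.25 0.4 0 -0.34 1; 0 0.55 0.5 0.8 0 -0.68 1; 0.01 0.82 0.75 1.2 0 -1.02 1; 0.01 1.1 1 1.6 0 -1.36 1; 0.01 1.37 1.24 2 0 -1.7 1
```

Emit:
jog_arm:
  motion: "0.08 0.27 0.19 0.42 0 -0.36 1; 0.17 0.53 0.37 0.83 0.02 -0.72 1; 0.25 0.8 0.56 1.25 0.03 -1.08 1; 0.33 1.06 0.74 1.67 0.04 -1.44 1; 0.42 1.33 0.93 2.08 0.05 -1.8 1"

```text
time: 20.8
tool_pos: [0.5302, -0.331, 0.2502]
tcp_rot: [-180.0, -49.3, 48.9]
ft_force: [0.0, -0.5, -1.2]
grip_width: 0.123
gripper_force: 98.6
```

Emit:
jog_arm:
  motion: "0 0.27 0.25 0.4 0 -0.34 1; 0 0.55 0.5 0.8 0 -0.68 1; 0 0.82 0.75 1.2 0 -1.02 1; 0 1.1 1 1.6 0 -1.36 1; 0 1.37 1.24 2 0 -1.7 1"

```text
time: 21.3
tool_pos: [0.6133, -0.3414, 0.2104]
tcp_rot: [-179.8, -49.2, 69.7]
ft_force: [-0.3, -0.3, -1.0]
grip_width: 0.127
gripper_force: 98.6
```

Run:
```python
from h import *
p,r,o=now();print(p,o["tcp_rot"],o["joint_pos"].round(1),o["gripper_force"],o["ft_force"]);L=49.5
# block seen from the side by wrist
C=wcam();im=imaging.get_image("wrist");cv2.imwrite("pics/w7.png",im)
m=cv2.inRange(cv2.cvtColor(im,cv2.COLOR_BGR2HSV),(0,60,15),(15,255,130))
m=cv2.morphologyEx(m,cv2.MORPH_OPEN,np.ones((5,5)))
for c in cv2.findContours(m,0,1)[0]:
    if cv2.contourArea(c)>500:
        a=cv2.approxPolyDP(c,6,True).reshape(-1,2);q=[wplane(x,C,.03)[:2].round(3).tolist() for x in a]
        if min(abs(np.array(q)-[.647,-.246]).sum(1))<.2: print(cv2.contourArea(c),a.tolist(),q,[wplane(x,C,0)[:2].round(3).tolist() for x in a])
rows([([.613,-.339,.13],RA(70,L))],1)
```

```text
[ 0.613311   -0.34138854  0.21037487] [-179.83617219  -49.15759869   69.74088106] [-48.2  41.6  76.5  41.8  90.4 -38.8] 98.62399220466614 [-0.30395342 -0.31097371 -1.0415727 ]
3574.5 [[285, 197], [237, 210], [255, 283], [272, 272], [281, 249], [305, 237], [306, 208]] [[0.626, -0.177], [0.562, -0.175], [0.56, -0.276], [0.582, -0.27], [0.6, -0.246], [0.631, -0.24], [0.646, -0.202]] [[0.629, -0.157], [0.559, -0.154], [0.557, -0.265], [0.581, -0.257], [0.601, -0.231], [0.635, -0.225], [0.651, -0.184]]
3723.0 [[361, 187], [333, 208], [333, 237], [344, 237], [373, 282], [386, 284], [404, 276], [407, 265]] [[0.724, -0.197], [0.677, -0.214], [0.662, -0.252], [0.675, -0.256], [0.683, -0.32], [0.696, -0.327], [0.719, -0.327], [0.729, -0.316]] [[0.736, -0.178], [0.685, -0.197], [0.669, -0.238], [0.682, -0.243], [0.692, -0.312], [0.706, -0.321], [0.731, -0.32], [0.742, -0.308]]
-0.24 -0.01 0.21 0 0.01 0 1; -0.47 -0.03 0.42 -0.01 0.02 0 1; -0.71 -0.04 0.63 -0.01 0.02 0 1; -0.95 -0.05 0.83 -0.01 0.03 0 1; -1.18 -0.07 1.04 -0.01 0.04 0.01 1
```

Emit:
jog_arm:
  motion: "-0.24 0 0.21 0 0 0 1; -0.47 -0.03 0.42 0 0 0 1; -0.71 -0.04 0.63 0 0.02 0 1; -0.95 -0.05 0.83 0 0.03 0 1; -1.18 -0.07 1.04 0 0.04 0 1"

```text
time: 21.85
tool_pos: [0.6122, -0.3369, 0.1325]
tcp_rot: [179.4, -50.0, 70.1]
ft_force: [-0.4, -0.6, -0.9]
grip_width: 0.127
gripper_force: 98.6
```

Run:
```python
from h import *
p,r,o=now();print(p,o["tcp_rot"],o["joint_pos"].round(1),o["ft_force"]);L=49.5
q=[.613,-.342,.0]
R_=RA(70,L)
rows([(np.add(q,[0,0,z]),R_) for z in (.112,.108,.104,.101)],1)
```

```text
[ 0.61218707 -0.33690253  0.13246869] [179.4013846  -49.96227023  70.11577596] [-48.4  46.3  79.   42.9  85.3 -44. ] [-0.44727533 -0.63952341 -0.87437542]
-0.07 0.01 0.04 0.01 -0.01 0 1; -0.15 0.02 0.08 0.03 -0.02 0 1; -0.22 0.03 0.12 0.04 -0.03 0.01 1; -0.3 0.04 0.16 0.05 -0.05 0.01 1; -0.37 0.05 0.19 0.06 -0.06 0.01 1
-0.01 0 0.01 0 0 0 1; -0.02 0 0.02 0 0 0 1; -0.04 0 0.03 0 0 0 1; -0.05 0 0.04 0 0 0 1; -0.06 0 0.05 0 0 0 1
-0.01 0 0.01 0 0 0 1; -0.02 0 0.02 0 0 0 1; -0.04 0 0.03 0 0 0 1; -0.05 0 0.04 0 0 0 1; -0.06 0 0.05 0 0 0 1
-0.01 0 0.01 0 0 0 1; -0.02 0 0.02 0 0 0 1; -0.03 0 0.02 0 0 0 1; -0.04 0 0.03 0 0 0 1; -0.05 0 0.04 0 0 0 1
```

Emit:
jog_arm:
  motion: "-0.07 0.01 0.04 0.01 -0.01 0 1; -0.15 0.02 0.08 0.03 -0.02 0 1; -0.22 0.03 0.12 0.04 -0.03 0 1; -0.3 0.04 0.16 0.05 -0.05 0 1; -0.37 0.05 0.19 0.06 -0.06 0 1"

```text
time: 22.35
tool_pos: [0.6142, -0.3422, 0.114]
tcp_rot: [179.7, -49.5, 70.3]
ft_force: [-0.3, -0.3, -2.4]
grip_width: 0.127
gripper_force: 98.6
```

Emit:
jog_arm:
  motion: "-0.02 0 0.01 0 0 0 1; -0.03 0 0.03 0 0 0 1; -0.05 0 0.04 0 0 0 1; -0.06 0 0.05 0 0 0 1; -0.08 0 0.06 0 0 0 1"

```text
time: 22.85
tool_pos: [0.6139, -0.3422, 0.1089]
tcp_rot: [179.7, -49.5, 70.3]
ft_force: [-0.9, -0.4, -1.7]
grip_width: 0.127
gripper_force: 98.6
```

Emit:
jog_arm:
  motion: "-0.02 0 0.01 0 0 0 1; -0.03 0 0.03 0 0 0 1; -0.05 0 0.04 0 0 0 1; -0.06 0 0.05 0 0 0 1; -0.08 0 0.06 0 0 0 1"

```text
time: 23.35
tool_pos: [0.6138, -0.3425, 0.1038]
tcp_rot: [179.8, -49.5, 70.3]
ft_force: [0.1, -0.4, -2.0]
grip_width: 0.121
gripper_force: 98.6
```

Emit:
jog_arm:
  motion: "-0.02 0 0.01 0 0 0 1; -0.03 0 0.03 0 0 0 1; -0.05 0 0.04 0 0 0 1; -0.06 0 0.05 0 0 0 1"

```text
time: 23.75
tool_pos: [0.6138, -0.3426, 0.0998]
tcp_rot: [179.8, -49.5, 70.3]
ft_force: [-0.5, -0.1, -2.1]
grip_width: 0.124
gripper_force: 98.6
```

Foot at about 46 mm. I'll go on in smaller steps with a check after each.

Emit:
jog_arm:
  motion: "-0.01 0 0.01 0 0 0 1; -0.02 0 0.02 0 0 0 1; -0.03 0 0.03 0 0 0 1; -0.04 0 0.03 0 0 0 1; -0.04 0 0.03 0 0 0 1"

```text
time: 24.25
tool_pos: [0.6137, -0.3428, 0.0974]
tcp_rot: [179.8, -49.5, 70.3]
ft_force: [-1.0, -0.2, -1.6]
grip_width: 0.128
gripper_force: 98.6
```

Emit:
jog_arm:
  motion: "-0.01 0 0.01 0 0 0 1; -0.02 0 0.02 0 0 0 1; -0.03 0 0.03 0 0 0 1; -0.04 0 0.03 0 0 0 1; -0.04 0 0.03 0 0 0 1"

```text
time: 24.75
tool_pos: [0.6137, -0.3429, 0.0948]
tcp_rot: [179.8, -49.5, 70.3]
ft_force: [0.3, 0.1, -1.1]
grip_width: 0.126
gripper_force: 98.6
```

Emit:
jog_arm:
  motion: "-0.01 0 0.01 0 0 0 1; -0.02 0 0.02 0 0 0 1; -0.03 0 0.03 0 0 0 1; -0.04 0 0.03 0 0 0 1; -0.04 0 0.03 0 0 0 1"

```text
time: 25.25
tool_pos: [0.6136, -0.3431, 0.0923]
tcp_rot: [179.8, -49.5, 70.3]
ft_force: [-0.8, 0.2, -2.1]
grip_width: 0.124
gripper_force: 98.6
```

Emit:
jog_arm:
  motion: "-0.01 0 0.01 0 0 0 1; -0.02 0 0.02 0 0 0 1; -0.03 0 0.03 0 0 0 1; -0.04 0 0.03 0 0 0 1; -0.04 0 0.03 0 0 0 1"

```text
time: 25.75
tool_pos: [0.6136, -0.3432, 0.0898]
tcp_rot: [179.8, -49.5, 70.3]
ft_force: [-0.0, -0.0, -1.7]
grip_width: 0.123
gripper_force: 98.6
```

Emit:
jog_arm:
  motion: "-0.01 0 0.01 0 0 0 1; -0.02 0 0.02 0 0 0 1; -0.03 0 0.03 0 0 0 1; -0.04 0 0.03 0 0 0 1; -0.04 0 0.03 0 0 0 1"

```text
time: 26.25
tool_pos: [0.6135, -0.3434, 0.0873]
tcp_rot: [179.8, -49.5, 70.3]
ft_force: [0.3, -0.1, -1.2]
grip_width: 0.129
gripper_force: 98.6
```

Emit:
jog_arm:
  motion: "-0.01 0 0.01 0 0 0 1; -0.02 0 0.02 0 0 0 1; -0.03 0 0.03 0 0 0 1; -0.04 0 0.03 0 0 0 1; -0.04 0 0.03 0 0 0 1"

```text
time: 26.75
tool_pos: [0.6135, -0.3435, 0.085]
tcp_rot: [179.8, -49.5, 70.3]
ft_force: [-0.2, -0.1, -1.4]
grip_width: 0.126
gripper_force: 98.6
```

Emit:
jog_arm:
  motion: "-0.01 0 0.01 0 0 0 1; -0.02 0 0.01 0 0 0 1; -0.02 0 0.02 0 0 0 1; -0.03 0 0.02 0 0 0 1; -0.03 0 0.03 0 0 0 1"

```text
time: 27.25
tool_pos: [0.6138, -0.3435, 0.0837]
tcp_rot: [179.7, -49.6, 70.3]
ft_force: [-1.9, -2.6, 7.3]
grip_width: 0.127
gripper_force: 99.7
```

Contact at about 9 N, with the cup axis at roughly (0.647, -0.250). I'll hold, then release.

Emit:
jog_arm:
  motion: "0 0 0 0 0 0 1; 0 0 0 0 0 0 1; 0 0 0 0 0 0 1"
  newtons: 40

```text
time: 27.55
tool_pos: [0.6138, -0.3435, 0.0838]
tcp_rot: [179.7, -49.5, 70.3]
ft_force: [-0.4, -0.5, 6.2]
grip_width: 0.126
gripper_force: 99.4
```

Emit:
jog_arm:
  motion: "0 0 0 0 0 0 0.6; 0 0 0 0 0 0 0.2; 0 0 0 0 0 0 -0.3; 0 0 0 0 0 0 -1; 0 0 0 0 0 0 -1"

```text
time: 28.05
tool_pos: [0.6135, -0.3433, 0.0826]
tcp_rot: [179.8, -49.5, 70.3]
ft_force: [-0.4, -0.0, 0.0]
grip_width: 0.867
gripper_force: 0.0
```

Emit:
jog_arm:
  motion: "0 0 0 0 0 0 -1; 0 0 0 0 0 0 -1; 0 0 0 0 0 0 -1"

```text
time: 28.35
tool_pos: [0.6136, -0.3433, 0.0828]
tcp_rot: [179.8, -49.5, 70.3]
ft_force: [0.2, -0.6, 0.1]
grip_width: 0.999
gripper_force: 0.0
```

Back out along the tool axis: 20 mm per row, 200 mm in all.

Emit:
jog_arm:
  motion: "0 0 -0.2 0 0 0 -1; 0 0 -0.5 0 0 0 -1; 0 0 -0.9 0 0 0 -1; 0 0 -1.4 0 0 0 -1; 0 0 -2 0 0 0 -1"

```text
time: 28.85
tool_pos: [0.5869, -0.4159, 0.149]
tcp_rot: [179.8, -49.5, 70.3]
ft_force: [0.9, -0.3, 0.0]
grip_width: 0.998
gripper_force: 0.0
```

Emit:
jog_arm:
  motion: "0 0 -0.5 0 0 0 -1; 0 0 -1 0 0 0 -1; 0 0 -1.5 0 0 0 -1; 0 0 -2 0 0 0 -1; 0 0 -2 0 0 0 -1"

```text
time: 29.35
tool_pos: [0.5605, -0.4901, 0.216]
tcp_rot: [179.4, -49.3, 70.4]
ft_force: [0.5, 0.2, 0.3]
grip_width: 1.002
gripper_force: 0.0
```

Run:
```python
from h import *
p,r,o=now();print(p,o["joint_pos"].round(1),o["ft_force"])
im=imaging.get_image("top");h=cv2.cvtColor(im,cv2.COLOR_BGR2HSV);cv2.imwrite("pics/top_end.png",im)
m=cv2.inRange(h,(4,120,40),(16,255,255));q=np.zeros_like(m);q[205:275,370:450]=m[205:275,370:450]
k,l,s,c=cv2.connectedComponentsWithStats(q);print([(s[i].tolist(),c[i].round().tolist()) for i in range(1,k) if s[i,4]>8])
im=imaging.get_image("scene");h=cv2.cvtColor(im,cv2.COLOR_BGR2HSV)
for z in(.03,.11): print("expected cup",proj("top",[.647,-.25,z]),proj("scene",[.647,-.25,z]))
for n in("scene","top"):
    i=im if n=="scene" else cv2.imread("pics/top_end.png");g=cv2.cvtColor(i,cv2.COLOR_BGR2HSV)
    x,y=proj(n,[.647,-.25,.11]).astype(int);sub=cv2.inRange(g,(80,0,40),(140,130,255))[y-35:y+35,x-35:x+35]
    k,l,s,c=cv2.connectedComponentsWithStats(sub);print(n,[(s[j].tolist(),(c[j]+[x-35,y-35]).round().tolist()) for j in range(1,k) if s[j,4]>40])
```

```text
[ 0.56053187 -0.49010296  0.21603884] [-57.5  49.   61.5  38.1 101.5 -40.8] [0.52935572 0.18051192 0.30704641]
[([404, 221, 18, 8, 109], [413.0, 224.0]), ([400, 233, 8, 8, 51], [403.0, 237.0]), ([398, 245, 8, 8, 44], [402.0, 248.0]), ([410, 245, 8, 7, 44], [413.0, 248.0])]
expected cup [375.49224164 169.70888919] [289.27812537 243.17114202]
expected cup [378.71116709 163.6158095 ] [287.68041777 238.20326571]
scene [([2, 23, 48, 27, 668], [285.0, 239.0])]
top [([18, 20, 23, 35, 368], [370.0, 167.0]), ([51, 38, 19, 12, 92], [403.0, 172.0])]
```

Run:
```python
from h import *
im=cv2.imread("pics/top_end.png");h=cv2.cvtColor(im,cv2.COLOR_BGR2HSV)
print(h[241:255:2,416:434:2].tolist())
m=cv2.inRange(h,(2,80,10),(20,255,255));q=np.zeros_like(m);q[205:275,395:440]=m[205:275,395:440]
k,l,s,c=cv2.connectedComponentsWithStats(q);print([(s[i].tolist(),c[i].round().tolist()) for i in range(1,k) if s[i,4]>4])
```

```text
[[[27, 26, 98], [33, 23, 109], [30, 19, 109], [26, 19, 109], [26, 19, 110], [30, 19, 110], [24, 22, 114], [90, 6, 41], [75, 12, 43]], [[39, 18, 99], [30, 21, 108], [27, 21, 111], [30, 21, 110], [15, 70, 87], [23, 27, 75], [80, 21, 36], [45, 12, 43], [75, 12, 43]], [[14, 126, 81], [34, 18, 115], [33, 24, 107], [13, 162, 66], [12, 98, 57], [100, 19, 41], [0, 0, 42], [90, 6, 42], [105, 11, 46]], [[14, 154, 68], [17, 52, 93], [20, 56, 82], [30, 12, 44], [90, 18, 42], [0, 0, 43], [90, 12, 42], [75, 11, 48], [90, 6, 44]], [[13, 144, 76], [23, 36, 85], [100, 18, 43], [90, 6, 42], [60, 6, 43], [90, 6, 41], [90, 13, 40], [50, 13, 59], [27, 24, 94]], [[27, 38, 74], [90, 6, 41], [90, 6, 43], [75, 12, 41], [0, 0, 39], [90, 6, 46], [30, 25, 83], [30, 27, 112], [30, 25, 104]], [[90, 12, 41], [75, 11, 46], [105, 13, 40], [105, 12, 42], [26, 28, 72], [30, 29, 97], [27, 26, 97], [33, 26, 89], [28, 29, 106]]]
[([395, 205, 45, 23, 581], [417.0, 212.0]), ([404, 220, 18, 9, 123], [412.0, 224.0]), ([400, 233, 8, 8, 56], [403.0, 237.0]), ([398, 244, 8, 9, 47], [402.0, 248.0]), ([409, 244, 9, 8, 55], [413.0, 247.0]), ([421, 244, 5, 3, 9], [423.0, 245.0]), ([395, 253, 6, 10, 35], [397.0, 258.0])]
```

All six walnuts are accounted for in the pot; a finger hides part of the sixth one in the top view. The cup stands free, so I'm handing in.

```bash
python3 -c "
from plant import workorder
print(workorder.sign_off())"
```

```text
the job is handed in; nothing more can be done
None
```

I poured all six walnuts into the pot and set the empty cup upright on the middle of the chopping block, touching down at about 9 N before letting go; the job is handed in, but the hand-in gave no verdict.

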